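# Put the small kitchen things on their own outline pads

### The job

The jam jar, the salt shaker, the matchbox and the clothes peg each have a cork pad on the worktop with a black inlay of their own outline. Set each one centred on its matching pad, the jar and the shaker upright, the matchbox and the peg lying flat as they are now and in line with their inlays (either way round), and leave them standing there. Do not tip the jar or the shaker over on the way, and leave the timer, the green tin and the onion where they are.

Things in the scene. Friction and masses are not known exactly. Their poses are not given: they have to be found in the camera images.
- jam_jar: Round clear jam jar with red contents and a white lid; 65 mm across, 97 mm tall, standing upright. Origin: centre of its underside; z up its axis.
- salt_shaker: Round salt shaker, clear body with white salt and a grey domed top; 44 mm across, 90 mm tall (the top above 74 mm narrows to 34 mm), standing upright. Origin: centre of its underside; z up its axis.
- matchbox: Closed dark green matchbox with pale sides lying flat; 54 mm long (its x), 36 mm wide (its y), 16 mm high (z). It does not open. Origin: centre of its underside.
- peg: Small wooden clothes peg, narrow and flat, lying on the worktop; 15 mm wide (its x), 72 mm long (its y), 12 mm high (z). It does not open. Origin: centre of its underside.
- pad_jar: Flat round cork pad, 84 mm across and 4 mm thick, fixed to the worktop, with a black inlay level with its top: a large disc 71 mm across, the size of the jam jar's foot. Origin: centre of the pad's underside (its top is 4 mm above, under the centre of the thing that belongs on it); z up.
- pad_shaker: Flat round cork pad, 84 mm across and 4 mm thick, fixed to the worktop, with a black inlay level with its top: a small disc 50 mm across, the size of the salt shaker's foot. Origin: centre of the pad's underside (its top is 4 mm above, under the centre of the thing that belongs on it); z up.
- pad_matchbox: Flat round cork pad, 84 mm across and 4 mm thick, fixed to the worktop, with a black inlay level with its top: a rectangle 60 by 42 mm, the size of the matchbox. Origin: centre of the pad's underside (its top is 4 mm above, under the centre of the thing that belongs on it); z up. x along the rectangle's long side, y along its short side.
- pad_peg: Flat round cork pad, 84 mm across and 4 mm thick, fixed to the worktop, with a black inlay level with its top: a narrow bar 78 by 20 mm, the size of the peg. Origin: centre of the pad's underside (its top is 4 mm above, under the centre of the thing that belongs on it); z up. y along the bar, x across it.
- kitchen_timer: Bystander: round cream kitchen timer with a red knob, 65 mm across and 54 mm tall, loose, behind the work. To be left alone. Origin: centre of its underside.
- green_tin: Bystander: small upright tin with a green label, 57 mm across and 72 mm tall, loose, behind the work. It has no pad and is to be left alone. Origin: centre of its underside.
- onion: Bystander: brown onion, about 79 mm across and 85 mm tall, loose, behind the work. To be left alone. Origin: centre of its underside. (Above these bystanders hang wall cupboards, from 0.5 m over the worktop upwards; their fronts and handles reach forward to about x = 0.55 m: keep the wrist and forearm clear of them.)
Mind the look-alikes: they are no part of the job. Leave any purple look-alike of the jam_jar alone.

How it is judged:
By the outcome, as a careful person would: the job done as asked, in the order asked, and still so for the second after the job is handed in, with the robot touching nothing.
It also fails if it takes over 115 s, if anything falls off the work surface, if the arm or the gripper's body presses on something with over 40 N, if the wrist force passes 120 N, or if a joint passes its speed limit or range.

### The arm

A 6-joint arm with a two-finger parallel gripper is mounted at the origin on a cart in front of the work surface, level with it; the furniture and walls round the work are solid. World frame = base frame: x ahead of the robot, y to its left, z up, the work surface at z = 0. Lengths are in m, angles in rad, forces in N, time in s.
With the tool pointing down it reaches from about 0.225 to 0.875 m from the base axis. Payload 3.4 kg.
Tool frame: the origin (TCP) lies where the fingers leave the gripper's body, on its centre line; the fingertips stand 73 mm ahead of it and the grasp point (between the pads) lies 54 mm ahead of it (bot.hold_point_z is the distance from the TCP to the grasp point, in m); x points along the fingers, z is the direction in which the jaws open and shut, and the axes are right-handed (so a half turn about x gives the same grasp; the last joint's range is limited). The gripper opens to 85 mm and grips with 20 to 120 N. Pads are 22 mm wide; open, the fingers measure 114 mm over their backs; the gripper's body (76 mm by 85 mm) begins 54 mm behind the grasp point. The pads swing forward as they close: fully open they stand 13 mm farther back than shut.
Start: joints at [1.025, 0.276, 1.505, -0, 1.361, -0.121], TCP at [0.237, 0.524, 0.304] pointing down, gripper open.
Joint ranges: [-2.89, 2.89], [-0.75, 2.08], [0.22, 2.7], [-1.18, 4.32], [0.11, 2.71], [-2.7, 2.7]. Speed limits (rad/s): [2.57, 2.57, 3.14, 3.14, 3.14, 3.14].

### API

Orientations are given as a rotation vector (axis times angle).
In Python, from rig import bot gives the robot as it stands.
- The arm moves only by the tool servo_tool, never from a script. Its argument "rows" is a list of rows, each an object of numbers: "x", "y", "z": the shift along the world's x, y, z in cm; "yaw": the turn about the world's z in degrees; "fingers": the finger opening in cm, from 0 to 8.54. In form: [{"x": .., "y": .., "z": .., "yaw": .., "fingers": ..}, ...]. A call has 1 to 12 rows; each row is the pose to reach, as a shift and turn from the pose commanded when the call began; what a row does not reach only later rows make up. A row lasts 1/8 s, in which the tool goes at most 62.5 mm and 10.7 degrees, less where a joint would pass 70% of its speed; a pose out of reach is approached as far as the arm can. A call with a gripper value outside its range is refused whole. The fingers move at their own pace and stop on an object; "squeeze" is the grip in N (left out, the last holds). Time passes only in rows, so rows that repeat a pose let the fingers close. It gives the time, the measured TCP pose, the force and the opening at its end, in the units of the state.
- bot.read_state(): the state, without advancing time (a new reading comes with each control period).
- bot.snapshot(name): name is "scene" or "top" or "wrist"; returns the picture (480x640x3 uint8, blue, green, red); there is no depth.
- bot.camera_model(name): a dict with "camera_matrix" (3x3 intrinsics, pixels), "origin" and "orientation" of the camera in the world. Camera axes: x right, y down, z forward; pixel columns grow to the right and rows downward; lengths in m; the calibration is good to about 2 mm. A picture is of the moment at which its call begins: read the wrist's pose just before it. camera_model takes no time and is no camera call; for the wrist camera it gives the pose at the moment of the call.
- bot.job_done(): hands the job in, once; it reports no verdict.
The state is a dict: "time_s": time; "q": joint angles; "joint_vel": joint speeds; "joint_torque": joint torques, N m; "tcp_pos": TCP position; "eef_rot": TCP orientation; "wrist_force": force on the tool from outside, world axes, zero at the start; "torque": the same for the moment, N m; "grip_width": finger opening in m.
Only numpy, scipy, OpenCV 4.12 (cv2) and the standard library are available. Lean on these libraries where they do the work, as an engineer would, in place of code of your own. Each camera call takes 0.05 s, during which the arm holds its last target.

## Working session

There is one attempt and no reset: what is moved stays moved. The work goes in short steps, Python scripts to look and compute and a tool call to move; the robot and the scene stay as the last step left them, time stands still between calls to the robot, and variables do not carry over. Pictures are saved under pics/ and viewed, and the job is handed in when it is done.

Besides the shell and the picture viewer there is one more tool, called after "Emit:" by a JSON object that holds its "op" and its "data", one argument or row to a line. servo_tool: Moves the arm, as the interface text tells. Its arguments: {"type":"object","properties":{"rows":{"type":"array","items":{"type":"object","properties":{"x":{"type":"number"},"y":{"type":"number"},"z":{"type":"number"},"yaw":{"type":"number"},"fingers":{"type":"number"}}}},"squeeze":{"type":"number"}},"required":["rows"]}

```bash
mkdir -p pics; ls; python3 - <<'E'
from rig import bot
import cv2
s=bot.read_state()
print({k:s[k] for k in('time_s','tcp_pos','eef_rot','grip_width','wrist_force')}, bot.hold_point_z)
for n in('scene','top'):
    cv2.imwrite(f'pics/{n}0.png',bot.snapshot(n)); m=bot.camera_model(n); print(n,m)
E
```

```text
pics
{'time_s': 0.0, 'tcp_pos': array([0.23677207, 0.52353621, 0.30301238]), 'eef_rot': array([-0.89176528,  1.38244826,  0.89041725]), 'grip_width': 0.0854283915423548, 'wrist_force': array([0.13468692, 0.35319108, 0.22876817])} 0.0539
scene {'camera_matrix': array([[482.05326888,   0.        , 318.74352251],
       [  0.        , 482.05326888, 234.89264059],
       [  0.        ,   0.        ,   1.        ]]), 'origin': array([-0.23329086, -0.82746093,  0.68078892]), 'orientation': array([-1.93392274,  0.90516212, -0.50757052])}
top {'camera_matrix': array([[499.02710342,   0.        , 323.39743456],
       [  0.        , 499.02710342, 241.75817739],
       [  0.        ,   0.        ,   1.        ]]), 'origin': array([ 0.16810757, -0.16316776,  1.57175929]), 'orientation': array([-2.23119946,  1.89240945, -0.26426547])}
```

View pics/scene0.png

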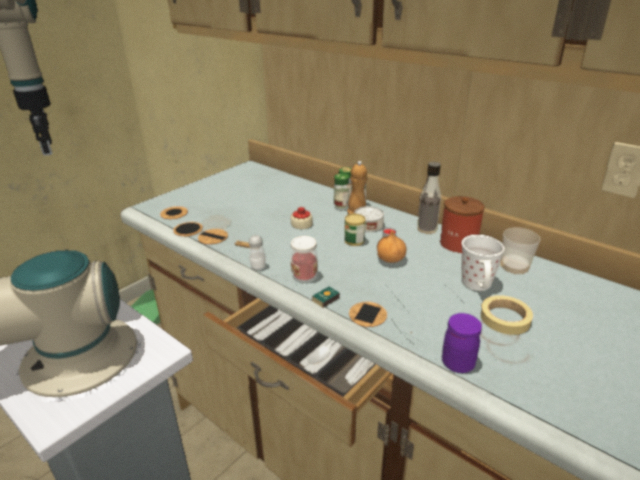

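View pics/top0.png

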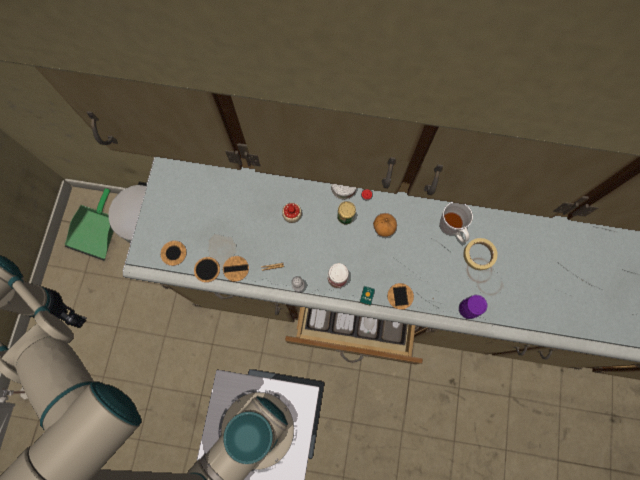

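```bash
cat > h.py <<'E'
import numpy as np, cv2
from scipy.spatial.transform import Rotation as R
def ray(m,uv):
    uv=np.atleast_2d(np.asarray(uv,float)); K=m['camera_matrix']
    d=np.c_[(uv-[K[0,2],K[1,2]])/[K[0,0],K[1,1]],np.ones(len(uv))]
    return m['origin'], d@R.from_rotvec(m['orientation']).as_matrix().T
def onz(m,uv,z):
    o,d=ray(m,uv); return o+d*((z-o[2])/d[:,2])[:,None]
def proj(m,P):
    P=np.atleast_2d(P); c=(P-m['origin'])@R.from_rotvec(m['orientation']).as_matrix(); K=m['camera_matrix']
    return c[:,:2]/c[:,2:]*[K[0,0],K[1,1]]+[K[0,2],K[1,2]]
E
python3 - <<'E'
from rig import bot
from h import *
m=bot.camera_model('top')
for n,uv,z in [('pad_sh',(173,253),.004),('pad_jar',(207,269),.004),('pad_peg',(235,268),.004),('pad_mb',(401,296),.004),('peg',(272,266),.012),('shaker',(298,283),.09),('jar',(338,273),.097),('mb',(367,296),.016),('timer',(291,212),.05),('tin',(346,211),.07),('onion',(385,225),.05),('purple',(474,305),.097)]:
    print(n,onz(m,uv,z)[0].round(3))
s=bot.read_state(); print(R.from_rotvec(s['eef_rot']).as_matrix().round(3)); print(bot.camera_model('wrist'))
a=cv2.imread('pics/top0.png')[180:320,130:500]; cv2.imwrite('pics/top0c.png',cv2.resize(a,(800,303),interpolation=cv2.INTER_CUBIC))
cv2.imwrite('pics/w0.png',bot.snapshot('wrist'))
E
```

```text
pad_sh [0.484 0.375 0.004]
pad_jar [0.45  0.254 0.004]
pad_peg [0.468 0.166 0.004]
pad_mb [ 0.465 -0.371  0.004]
peg [0.492 0.049 0.012]
shaker [ 0.437 -0.048  0.09 ]
jar [ 0.486 -0.163  0.097]
mb [ 0.445 -0.264  0.016]
timer [0.669 0.018 0.05 ]
tin [ 0.694 -0.156  0.07 ]
onion [ 0.675 -0.287  0.05 ]
purple [ 0.456 -0.576  0.097]
[[-0.001 -0.911  0.412]
 [-0.001  0.412  0.911]
 [-1.     0.    -0.002]]
{'camera_matrix': array([[397.93206729,   0.        , 316.6877512 ],
       [  0.        , 397.93206729, 244.13628568],
       [  0.        ,   0.        ,   1.        ]]), 'origin': array([0.17516925, 0.55168169, 0.37181061]), 'orientation': array([2.4373633 , 1.57296865, 0.21560225])}
```

View pics/top0c.png

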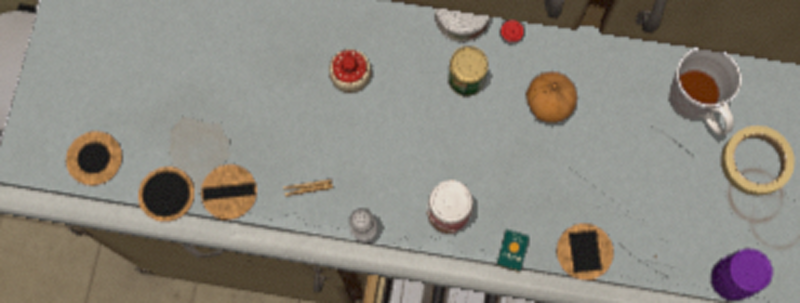

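View pics/w0.png

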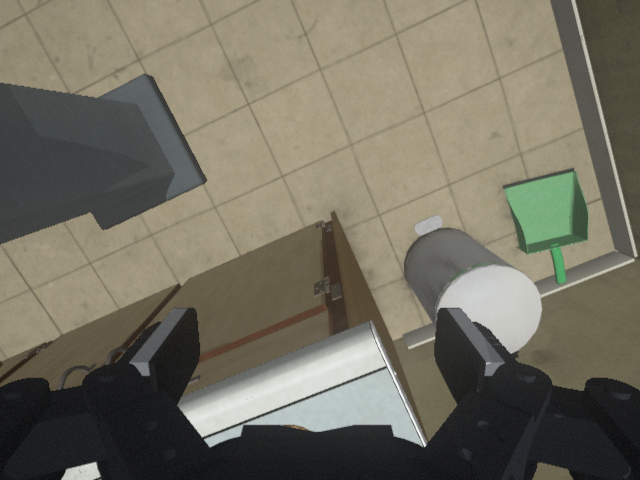

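Emit:
{"op": "servo_tool", "data": {
  "rows": [
    {"x": 26, "y": -25, "z": -3, "yaw": 24, "fingers": 8.5},
    {"x": 26, "y": -25, "z": -3, "yaw": 24},
    {"x": 26, "y": -25, "z": -3, "yaw": 24},
    {"x": 26, "y": -25, "z": -3, "yaw": 24},
    {"x": 26, "y": -25, "z": -3, "yaw": 24},
    {"x": 26, "y": -25, "z": -3, "yaw": 24},
    {"x": 26, "y": -25, "z": -3, "yaw": 24},
    {"x": 26, "y": -25, "z": -3, "yaw": 24},
    {"x": 26, "y": -25, "z": -3, "yaw": 24}
  ]
}}

```text
schema error: expected keys x, y, z, yaw, fingers
```

```bash
cat > shot.py <<'E'
import sys,pickle
from rig import bot
from h import *
n=sys.argv[1]
s=bot.read_state(); m=bot.camera_model('wrist'); im=bot.snapshot('wrist')
cv2.imwrite(f'pics/{n}.png',im); pickle.dump((m,s),open(f'pics/{n}.pkl','wb'))
M=R.from_rotvec(s['eef_rot']).as_matrix()
print('t',s['time_s'],'tcp',s['tcp_pos'].round(4),'jawyaw',np.degrees(np.arctan2(M[1,2],M[0,2])).round(1),'grip',round(s['grip_width'],4),'F',s['wrist_force'].round(1),'q',np.round(s['q'],2))
print('cam',m['origin'].round(3)); print(R.from_rotvec(m['orientation']).as_matrix().round(3))
E
python3 shot.py w1
```

```text
t 0.15 tcp [0.2368 0.5236 0.3032] jawyaw 65.7 grip 0.0854 F [ 0.2  0.3 -0.2] q [ 1.02  0.28  1.51 -0.    1.36 -0.12]
cam [0.175 0.552 0.372]
[[ 0.412  0.877  0.247]
 [ 0.911 -0.396 -0.114]
 [-0.002  0.272 -0.962]]
```

View pics/w1.png

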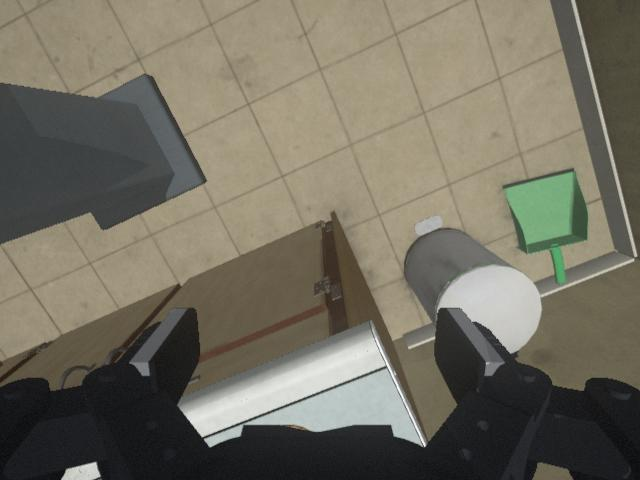

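Emit:
{"op": "servo_tool", "data": {
  "rows": [
    {"x": 23, "y": -25, "z": -1, "yaw": 24, "fingers": 8.5},
    {"x": 23, "y": -25, "z": -1, "yaw": 24, "fingers": 8.5},
    {"x": 23, "y": -25, "z": -1, "yaw": 24, "fingers": 8.5},
    {"x": 23, "y": -25, "z": -1, "yaw": 24, "fingers": 8.5},
    {"x": 23, "y": -25, "z": -1, "yaw": 24, "fingers": 8.5},
    {"x": 23, "y": -25, "z": -1, "yaw": 24, "fingers": 8.5},
    {"x": 23, "y": -25, "z": -1, "yaw": 24, "fingers": 8.5},
    {"x": 23, "y": -25, "z": -1, "yaw": 24, "fingers": 8.5}
  ]
}}

```text
time_s: 1.2
tcp_pos: [0.4665, 0.2742, 0.2938]
eef_rot: [-1.204, 1.212, 1.206]
wrist_force: [-0.5, -0.3, 0.8]
grip_width: 0.0851
```

```bash
python3 shot.py w1
```

```text
t 1.2 tcp [0.4665 0.2742 0.2938] jawyaw 89.6 grip 0.0851 F [-0.5 -0.3  0.8] q [ 0.4   0.23  1.59  0.    1.32 -1.16]
cam [0.399 0.274 0.362]
[[ 0.006  0.962  0.271]
 [ 1.    -0.006 -0.002]
 [ 0.     0.271 -0.963]]
```

View pics/w1.png

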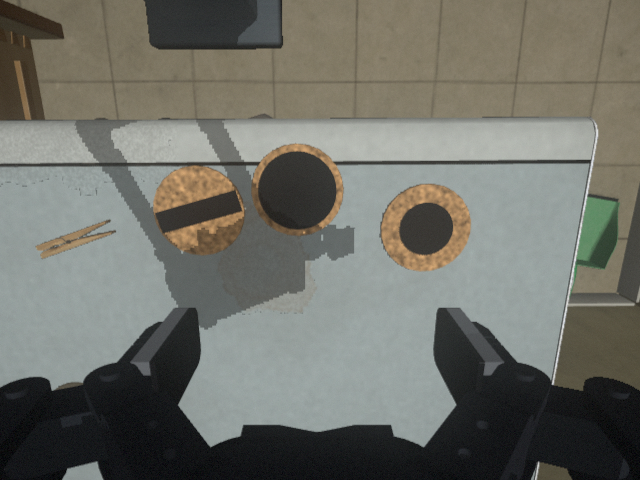

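Emit:
{"op": "servo_tool", "data": {
  "rows": [
    {"x": 0, "y": -47, "z": 1, "yaw": 0, "fingers": 8.5},
    {"x": 0, "y": -47, "z": 1, "yaw": 0, "fingers": 8.5},
    {"x": 0, "y": -47, "z": 1, "yaw": 0, "fingers": 8.5},
    {"x": 0, "y": -47, "z": 1, "yaw": 0, "fingers": 8.5},
    {"x": 0, "y": -47, "z": 1, "yaw": 0, "fingers": 8.5},
    {"x": 0, "y": -47, "z": 1, "yaw": 0, "fingers": 8.5},
    {"x": 0, "y": -47, "z": 1, "yaw": 0, "fingers": 8.5},
    {"x": 0, "y": -47, "z": 1, "yaw": 0, "fingers": 8.5},
    {"x": 0, "y": -47, "z": 1, "yaw": 0, "fingers": 8.5}
  ]
}}

```text
time_s: 2.38
tcp_pos: [0.4673, -0.1969, 0.3039]
eef_rot: [-1.204, 1.213, 1.203]
wrist_force: [-0.1, 0.5, -0.4]
grip_width: 0.0848
```

```bash
python3 shot.py w2
```

```text
t 2.375 tcp [ 0.4673 -0.1969  0.3039] jawyaw 89.6 grip 0.0848 F [-0.1  0.5 -0.4] q [-0.54  0.17  1.64  0.    1.32 -2.1 ]
cam [ 0.399 -0.197  0.373]
[[ 0.008  0.962  0.273]
 [ 1.    -0.007 -0.002]
 [-0.     0.273 -0.962]]
```

View pics/w2.png

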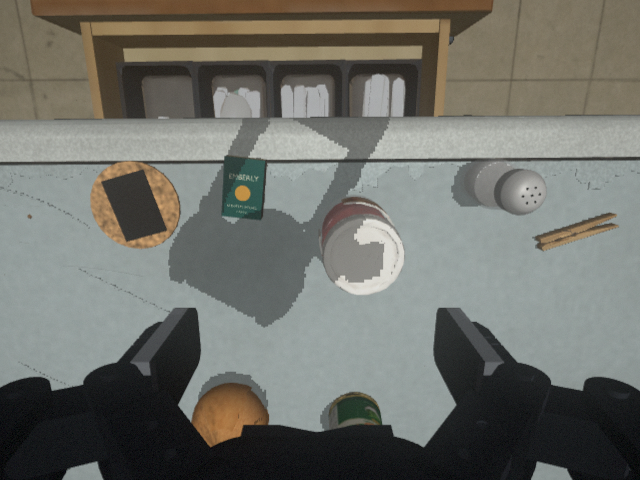

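```bash
cat > meas.py <<'E'
import pickle
from h import *
def load(n): 
    m,s=pickle.load(open(f'pics/{n}.pkl','rb')); return cv2.imread(f'pics/{n}.png'),m,s
def blob(mask,uv,rad):
    k=np.zeros_like(mask); cv2.circle(k,(int(uv[0]),int(uv[1])),rad,255,-1); mk=mask&k
    n,l,st,c=cv2.connectedComponentsWithStats(mk)
    i=1+np.argmax(st[1:,4]); 
    cs,_=cv2.findContours((l==i).astype(np.uint8),cv2.RETR_EXTERNAL,cv2.CHAIN_APPROX_NONE)
    return max(cs,key=cv2.contourArea)[:,0]
def rect(m,c,z):
    w=onz(m,c,z)[:,:2]*1000; hull=cv2.convexHull(w.astype(np.float32)); (x,y),(a,b),_=cv2.minAreaRect(hull)
    r=cv2.boxPoints(cv2.minAreaRect(hull)); e=[r[1]-r[0],r[2]-r[1]]; L=max(e,key=np.linalg.norm)
    return (round(x/1000,4),round(y/1000,4)),'size',round(max(a,b),1),round(min(a,b),1),'long-dir',round(np.degrees(np.arctan2(L[1],L[0]))%180,1)
def circ(m,c,z):
    w=onz(m,c,z)[:,:2].astype(np.float64)
    A=np.c_[2*w,np.ones(len(w))]; s=np.linalg.lstsq(A,(w**2).sum(1),rcond=None)[0]
    (x,y),r=cv2.minEnclosingCircle((w*1000).astype(np.float32))
    return s[:2].round(4),'dia',round(2e3*np.sqrt(s[2]+s[0]**2+s[1]**2),1),'enc',round(2*r,1)
E
python3 - <<'E'
from meas import *
im,m,s=load('w1'); hsv=cv2.cvtColor(im,cv2.COLOR_BGR2HSV)
dark=cv2.inRange(hsv,(0,0,0),(180,255,48)); cork=cv2.inRange(hsv,(5,90,40),(25,255,255))
for n,uv in [('jar',(298,189)),('shaker',(426,227)),('peg',(199,209))]:
    cc=blob(cork|dark,uv,49); print(n,'pad',circ(m,cc,.004))
    c=blob(dark,uv,42); print('  inlay',circ(m,c,.004),rect(m,c,.004))
wood=cv2.inRange(hsv,(5,70,40),(25,255,255)); c=blob(wood,(76,239),50); print('peg',rect(m,c,.006),rect(m,c,.012))
im,m,s=load('w2'); hsv=cv2.cvtColor(im,cv2.COLOR_BGR2HSV)
dark=cv2.inRange(hsv,(0,0,0),(180,255,48)); cork=cv2.inRange(hsv,(5,90,40),(25,255,255))
uv=(135,205); print('mb pad',circ(m,blob(cork|dark,uv,49),.004)); c=blob(dark,uv,42);print('  ',circ(m,c,.004),rect(m,c,.004))
wood=cv2.inRange(hsv,(5,70,40),(25,255,255)); c=blob(wood,(577,232),55); print('peg',rect(m,c,.012))
g=cv2.inRange(hsv,(70,90,20),(100,255,255)); 
c=blob(g,(243,188),50); print('mb',rect(m,c,.016))
for n,uv,z in[('jar lid',(363,252),.097),('shaker top',(522,191),.085)]: print(n,onz(m,uv,z))
E
```

```text
jar pad (array([0.4495, 0.2559]), 'dia', np.float64(81.3), 'enc', 82.6)
  inlay (array([0.4647, 0.2465]), 'dia', np.float64(43.6), 'enc', 56.5) ((0.4642, 0.2489), 'size', 46.5, 46.1, 'long-dir', np.float32(19.4))
shaker pad (array([0.4852, 0.374 ]), 'dia', np.float64(81.3), 'enc', 82.6)Traceback (most recent call last):
  File "<stdin>", line 6, in <module>
  File "meas.py", line 8, in blob
    i=1+np.argmax(st[1:,4]);
        ~~~~~~~~~^^^^^^^^^^
    return _wrapfunc(a, 'argmax', axis=axis, out=out, **kwds)
    return bound(*args, **kwds)
ValueError: attempt to get argmax of an empty sequence
```

```bash
cat > m1.py <<'E'
from meas import *
im,m,s=load('w1'); hsv=cv2.cvtColor(im,cv2.COLOR_BGR2HSV)
print(hsv[190,298],hsv[227,426],hsv[209,199],hsv[250,240])
def masks(hsv): return cv2.inRange(hsv,(0,0,0),(180,110,70)),cv2.inRange(hsv,(5,90,40),(25,255,255))
dark,cork=masks(hsv)
for n,uv in [('jar',(298,189)),('shaker',(426,227)),('peg',(199,209))]:
    cc=blob(cork|dark,uv,49); print(n,'pad',circ(m,cc,.004))
    c=blob(dark,uv,43); print('  inlay',circ(m,c,.004),rect(m,c,.004))
wood=cv2.inRange(hsv,(5,70,40),(25,255,255)); c=blob(wood,(76,239),50); print('peg',rect(m,c,.006),rect(m,c,.012))
im,m,s=load('w2'); hsv=cv2.cvtColor(im,cv2.COLOR_BGR2HSV)
dark,cork=masks(hsv)
uv=(135,205); print('mb pad',circ(m,blob(cork|dark,uv,49),.004)); c=blob(dark,uv,43);print('  ',circ(m,c,.004),rect(m,c,.004))
wood=cv2.inRange(hsv,(5,70,40),(25,255,255)); c=blob(wood,(577,232),55); print('peg',rect(m,c,.012))
g=cv2.inRange(hsv,(70,90,20),(100,255,255)); 
c=blob(g,(243,188),50); print('mb',rect(m,c,.016))
for n,uv,z in[('jar lid',(363,252),.097),('shaker top',(522,191),.085)]: print(n,onz(m,uv,z))
E
python3 m1.py
```

```text
[20 15 50] [17 30 59] [15 45 57] [30 11 92]
jar pad (array([0.4494, 0.2561]), 'dia', np.float64(81.5), 'enc', 86.2)
  inlay (array([0.45  , 0.2557]), 'dia', np.float64(69.0), 'enc', 70.2) ((0.4499, 0.2555), 'size', 69.6, 68.6, 'long-dir', np.float32(89.6))
shaker pad (array([0.4852, 0.374 ]), 'dia', np.float64(81.3), 'enc', 82.6)
  inlay (array([0.4855, 0.3745]), 'dia', np.float64(47.6), 'enc', 48.7) ((0.4853, 0.3747), 'size', 48.2, 47.5, 'long-dir', np.float32(89.6))
peg pad (array([0.4666, 0.1661]), 'dia', np.float64(82.4), 'enc', 88.2)
  inlay (array([0.4685, 0.1653]), 'dia', np.float64(54.1), 'enc', 78.3) ((0.4682, 0.1648), 'size', 77.3, 19.2, 'long-dir', np.float32(105.2))
peg ((0.4932, 0.0483), 'size', 74.1, 12.7, 'long-dir', np.float32(109.0)) ((0.4916, 0.0521), 'size', 72.8, 12.5, 'long-dir', np.float32(109.0))
mb pad (array([ 0.4642, -0.3675]), 'dia', np.float64(82.5), 'enc', 88.9)
   (array([ 0.4653, -0.3685]), 'dia', np.float64(56.2), 'enc', 70.2) ((0.4655, -0.3685), 'size', 58.9, 40.7, 'long-dir', np.float32(15.2))
peg ((0.4908, 0.0454), 'size', 72.2, 15.4, 'long-dir', np.float32(108.9))
mb ((0.4481, -0.2635), 'size', 52.8, 34.4, 'long-dir', np.float32(172.3))
jar lid [[ 0.4836955  -0.16417239  0.097     ]]
shaker top [[ 0.44207944 -0.04883603  0.085     ]]
```

```bash
python3 - <<'E'
from meas import *
im,m,s=load('w2')
a=im[150:310,280:440]; b=im[140:240,440:600]
cv2.imwrite('pics/crop.png',np.vstack([cv2.resize(a,(480,480),interpolation=2),cv2.resize(b,(480,300)[:2],interpolation=2)])[:600] if 0 else np.hstack([cv2.resize(a,(400,400),interpolation=2),cv2.resize(b,(400,250),interpolation=2).copy() if 0 else cv2.copyMakeBorder(cv2.resize(b,(400,250),interpolation=2),0,150,0,0,0)]))
E
```

```text
(no output)
```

View pics/crop.png

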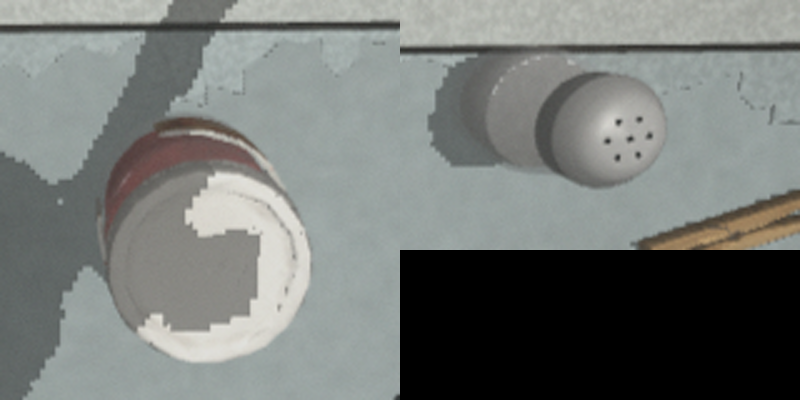

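```bash
python3 - <<'E'
from meas import *
im,m,s=load('w2')
for n,uv,z in[('jar lid',(363.6,254.8),.097),('holes',(531.6,196),.089),('dome',(523.2,192),.08),('base ring',(492.5,184),.0)]: print(n,onz(m,uv,z).round(4))
c=onz(m,(363.6,254.8),.097)[0]; a=np.linspace(0,6.28,9)
# base outline check: leftmost px of jar body etc
print(proj(m,[[.442,-.0488+d,z] for z in(0,.074) for d in(-.022,.022)]).round(0))
E
```

```text
jar lid [[ 0.4858 -0.1637  0.097 ]]
holes [[ 0.4451 -0.0435  0.089 ]]
dome [[ 0.4436 -0.0453  0.08  ]]
base ring [[ 0.4479 -0.0334  0.    ]]
[[453. 178.]
 [500. 178.]
 [485. 189.]
 [544. 189.]]
```

Emit:
{"op": "servo_tool", "data": {
  "rows": [
    {"x": 1.9, "y": 3.3, "z": -3, "yaw": 0, "fingers": 8.54},
    {"x": 1.9, "y": 3.3, "z": -6, "yaw": 0, "fingers": 8.54},
    {"x": 1.9, "y": 3.3, "z": -9, "yaw": 0, "fingers": 8.54},
    {"x": 1.9, "y": 3.3, "z": -9, "yaw": 0, "fingers": 8.54}
  ]
}}

```text
time_s: 2.92
tcp_pos: [0.4846, -0.1601, 0.2122]
eef_rot: [-1.202, 1.212, 1.212]
wrist_force: [0.1, 0.5, 0.3]
grip_width: 0.0854
```

```bash
python3 shot.py w3
```

```text
t 2.925 tcp [ 0.4846 -0.1601  0.2122] jawyaw 89.8 grip 0.0854 F [0.1 0.5 0.3] q [-0.46  0.25  1.78  0.    1.11 -2.02]
cam [ 0.417 -0.161  0.281]
[[ 0.003  0.964  0.268]
 [ 1.    -0.004  0.002]
 [ 0.003  0.268 -0.964]]
```

View pics/w3.png

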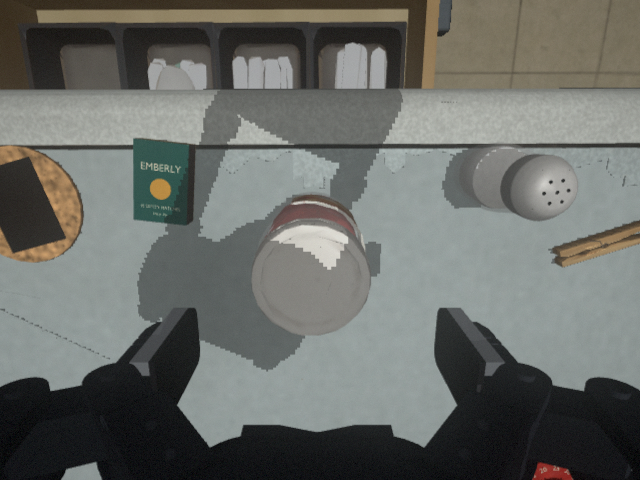

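```bash
python3 - <<'E'
from meas import *
im,m,s=load('w3')
for n,uv,z in[('jar lid',(311.5,278),.097),('lidL',(252,278),.095),('lidR',(371,278),.095),('lidB',(311,335),.097),('holes',(557.5,190),.089),('dome',(544,187),.078)]: print(n,onz(m,uv,z).round(4))
E
```

```text
jar lid [[ 0.4856 -0.1629  0.097 ]]
lidL [[ 0.4862 -0.1925  0.095 ]]
lidR [[ 0.4864 -0.1333  0.095 ]]
lidB [[ 0.5166 -0.1633  0.097 ]]
holes [[ 0.4438 -0.0436  0.089 ]]
dome [[ 0.4437 -0.0441  0.078 ]]
```

Emit:
{"op": "servo_tool", "data": {
  "rows": [
    {"x": 0, "y": 0, "z": -4, "yaw": 0, "fingers": 8.54},
    {"x": 0, "y": 0, "z": -7, "yaw": 0, "fingers": 8.54},
    {"x": 0, "y": 0, "z": -9.7, "yaw": 0, "fingers": 8.54},
    {"x": 0, "y": 0, "z": -9.7, "yaw": 0, "fingers": 8.54},
    {"x": 0, "y": 0, "z": -9.7, "yaw": 0, "fingers": 6.0},
    {"x": 0, "y": 0, "z": -9.7, "yaw": 0, "fingers": 5.5},
    {"x": 0, "y": 0, "z": -9.7, "yaw": 0, "fingers": 5.0},
    {"x": 0, "y": 0, "z": -9.7, "yaw": 0, "fingers": 5.0}
  ],
  "squeeze": 40
}}

```text
time_s: 3.98
tcp_pos: [0.4873, -0.1632, 0.1193]
eef_rot: [-1.207, 1.21, 1.201]
wrist_force: [0.3, 1.7, 6.3]
grip_width: 0.0618
```

```bash
python3 shot.py w4
```

```text
t 3.975 tcp [ 0.4873 -0.1632  0.1193] jawyaw 89.6 grip 0.0618 F [0.3 1.7 6.3] q [-0.46  0.36  1.9   0.    0.88 -2.02]
cam [ 0.419 -0.163  0.188]
[[ 0.006  0.961  0.276]
 [ 1.    -0.006 -0.003]
 [-0.001  0.276 -0.961]]
```

View pics/w4.png

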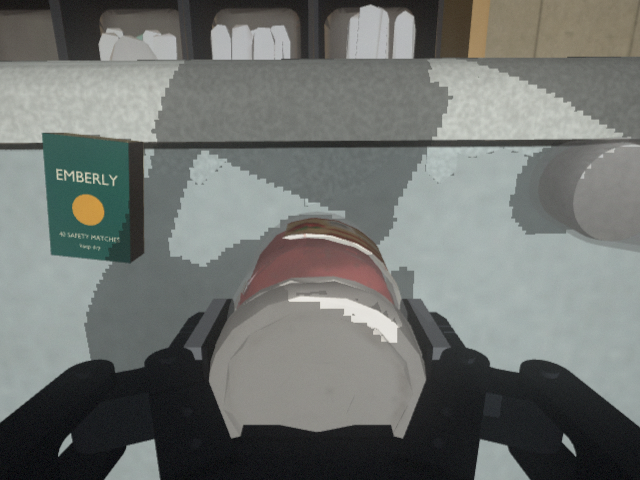

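Emit:
{"op": "servo_tool", "data": {
  "rows": [
    {"x": 0, "y": 0, "z": 2, "yaw": 0, "fingers": 5.0},
    {"x": 0, "y": 0, "z": 5, "yaw": 0, "fingers": 5.0},
    {"x": 0, "y": 0, "z": 10, "yaw": 0, "fingers": 5.0},
    {"x": 0, "y": 0, "z": 14, "yaw": 0, "fingers": 5.0},
    {"x": -1, "y": 4, "z": 14, "yaw": 0, "fingers": 5.0},
    {"x": -2, "y": 9, "z": 14, "yaw": 0, "fingers": 5.0},
    {"x": -3, "y": 14, "z": 14, "yaw": 0, "fingers": 5.0},
    {"x": -3.6, "y": 19, "z": 14, "yaw": 0, "fingers": 5.0},
    {"x": -3.6, "y": 24, "z": 14, "yaw": 0, "fingers": 5.0},
    {"x": -3.6, "y": 29, "z": 14, "yaw": 0, "fingers": 5.0},
    {"x": -3.6, "y": 34, "z": 14, "yaw": 0, "fingers": 5.0}
  ]
}}

```text
time_s: 5.4
tcp_pos: [0.4494, 0.1784, 0.2576]
eef_rot: [-1.205, 1.211, 1.204]
wrist_force: [1.0, 0.6, -5.4]
grip_width: 0.0621
```

Emit:
{"op": "servo_tool", "data": {
  "rows": [
    {"x": 0, "y": 4, "z": 0, "yaw": 0, "fingers": 5.0},
    {"x": 0, "y": 6.5, "z": -2, "yaw": 0, "fingers": 5.0},
    {"x": 0, "y": 7.8, "z": -5, "yaw": 0, "fingers": 5.0},
    {"x": 0, "y": 7.9, "z": -8, "yaw": 0, "fingers": 5.0},
    {"x": 0, "y": 7.9, "z": -8, "yaw": 0, "fingers": 5.0},
    {"x": 0, "y": 7.9, "z": -8, "yaw": 0, "fingers": 5.0}
  ]
}}

```text
time_s: 6.15
tcp_pos: [0.4506, 0.256, 0.1781]
eef_rot: [-1.205, 1.21, 1.204]
wrist_force: [1.1, -0.1, -4.6]
grip_width: 0.0622
```

```bash
python3 shot.py w5; python3 - <<'E'
from rig import bot
import cv2
a=bot.snapshot('scene'); cv2.imwrite('pics/s5.png',cv2.resize(a[140:340,100:420],(800,500)))
E
```

```text
t 6.15 tcp [0.4506 0.256  0.1781] jawyaw 89.7 grip 0.0622 F [ 1.1 -0.1 -4.6] q [ 0.38  0.3   1.82  0.    1.03 -1.18]
cam [0.383 0.256 0.247]
[[ 0.006  0.962  0.274]
 [ 1.    -0.006 -0.001]
 [ 0.     0.274 -0.962]]
```

View pics/w5.png

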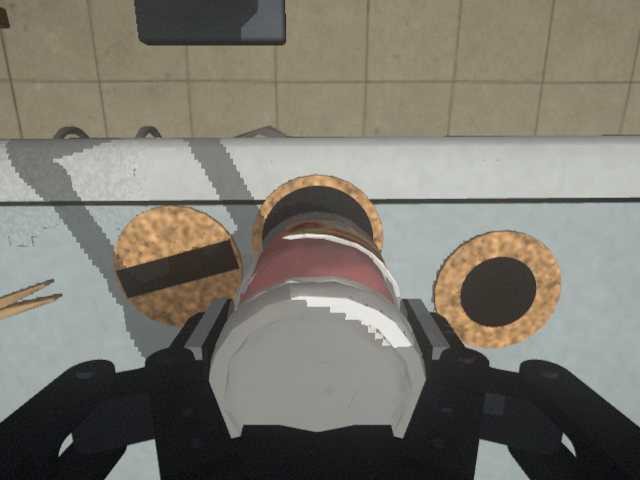

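View pics/s5.png

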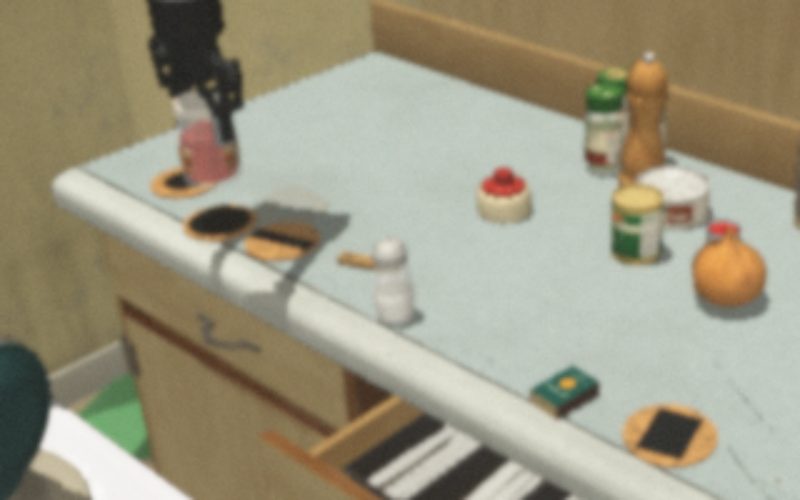

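Emit:
{"op": "servo_tool", "data": {
  "rows": [
    {"x": 0.1, "y": 0, "z": -3, "yaw": 0, "fingers": 5.0},
    {"x": 0.1, "y": 0, "z": -4.5, "yaw": 0, "fingers": 5.0},
    {"x": 0.1, "y": 0, "z": -5.1, "yaw": 0, "fingers": 5.0},
    {"x": 0.1, "y": 0, "z": -5.5, "yaw": 0, "fingers": 5.0},
    {"x": 0.1, "y": 0, "z": -5.6, "yaw": 0, "fingers": 5.0},
    {"x": 0.1, "y": 0, "z": -5.6, "yaw": 0, "fingers": 5.0}
  ]
}}

```text
time_s: 7.0
tcp_pos: [0.4511, 0.256, 0.1234]
eef_rot: [-1.205, 1.211, 1.204]
wrist_force: [-3.2, -0.9, 9.0]
grip_width: 0.0619
```

Contact at the expected height with 9 N. Open and lift.

Emit:
{"op": "servo_tool", "data": {
  "rows": [
    {"x": 0, "y": 0, "z": 0, "yaw": 0, "fingers": 6.6},
    {"x": 0, "y": 0, "z": 0, "yaw": 0, "fingers": 7.4},
    {"x": 0, "y": 0, "z": 0, "yaw": 0, "fingers": 8.54},
    {"x": 0, "y": 0, "z": 0, "yaw": 0, "fingers": 8.54},
    {"x": 0, "y": 0, "z": 0, "yaw": 0, "fingers": 8.54},
    {"x": 0, "y": 0, "z": 3, "yaw": 0, "fingers": 8.54},
    {"x": 0, "y": 0, "z": 7, "yaw": 0, "fingers": 8.54},
    {"x": 0, "y": 0, "z": 12, "yaw": 0, "fingers": 8.54},
    {"x": 0, "y": 0, "z": 16, "yaw": 0, "fingers": 8.54},
    {"x": 0, "y": 0, "z": 16, "yaw": 0, "fingers": 8.54}
  ]
}}

```text
time_s: 8.25
tcp_pos: [0.4526, 0.2566, 0.2844]
eef_rot: [-1.206, 1.204, 1.201]
wrist_force: [0.2, -0.4, -1.7]
grip_width: 0.085
```

```bash
python3 shot.py w6
```

```text
t 8.25 tcp [0.4526 0.2566 0.2844] jawyaw 89.7 grip 0.085 F [ 0.2 -0.4 -1.7] q [ 0.38  0.2   1.66  0.    1.28 -1.18]
cam [0.384 0.256 0.353]
[[ 0.006  0.96   0.279]
 [ 1.    -0.006  0.001]
 [ 0.003  0.279 -0.96 ]]
```

View pics/w6.png

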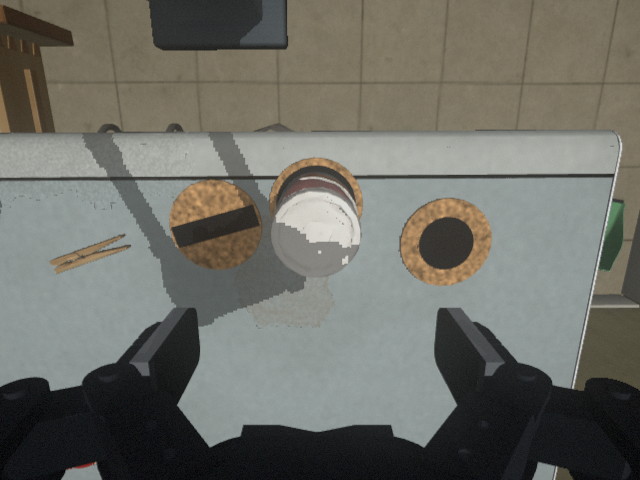

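```bash
python3 - <<'E'
from meas import *
im,m,s=load('w6'); print(onz(m,[(316,234)],.101).round(4)); print(onz(m,[(272,234),(360,234)],.1).round(4))
hsv=cv2.cvtColor(im,cv2.COLOR_BGR2HSV); wood=cv2.inRange(hsv,(5,70,40),(25,255,255)); c=blob(wood,(90,253),50); print('peg',rect(m,c,.012))
E
```

```text
[[0.4505 0.2561 0.101 ]]
[[0.4506 0.2272 0.1   ]
 [0.451  0.285  0.1   ]]
peg ((0.491, 0.0524), 'size', 73.6, 12.8, 'long-dir', np.float32(108.9))
```

Emit:
{"op": "servo_tool", "data": {
  "rows": [
    {"x": -0.7, "y": -30, "z": 0, "yaw": 0, "fingers": 8.0},
    {"x": -0.7, "y": -30, "z": 0, "yaw": 0, "fingers": 8.0},
    {"x": -0.7, "y": -30, "z": 0, "yaw": 0, "fingers": 8.0},
    {"x": -0.7, "y": -30, "z": -3, "yaw": 0, "fingers": 8.0},
    {"x": -0.7, "y": -30, "z": -6, "yaw": 0, "fingers": 8.0},
    {"x": -0.7, "y": -30, "z": -6, "yaw": 0, "fingers": 8.0},
    {"x": -0.7, "y": -30, "z": -6, "yaw": 0, "fingers": 8.0}
  ]
}}

```text
time_s: 9.18
tcp_pos: [0.4435, -0.0438, 0.2199]
eef_rot: [-1.201, 1.213, 1.207]
wrist_force: [-0.3, -0.3, -0.2]
grip_width: 0.0801
```

```bash
python3 shot.py w7
```

```text
t 9.175 tcp [ 0.4435 -0.0438  0.2199] jawyaw 89.6 grip 0.0801 F [-0.3 -0.3 -0.2] q [-0.26  0.15  1.9   0.    1.1  -1.82]
cam [ 0.376 -0.044  0.289]
[[ 0.007  0.963  0.27 ]
 [ 1.    -0.007 -0.001]
 [ 0.001  0.27  -0.963]]
```

View pics/w7.png

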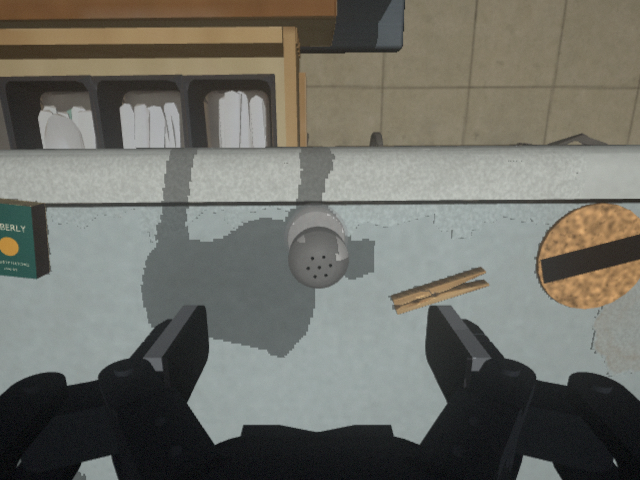

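```bash
python3 - <<'E'
from meas import *
im,m,s=load('w7'); 
for uv,z in [((320,265),.089),((318.5,258),.078),((318.5,289),.074)]: print(onz(m,uv,z).round(4))
print(proj(m,[[.4435,-.044,0],[.4435,-.066,0],[.4435,-.022,0],[.4215,-.044,0],[.4435,-.066,.074],[.4435,-.022,.074],[.4605,-.044,.076]]).round(0))
hsv=cv2.cvtColor(im,cv2.COLOR_BGR2HSV); wood=cv2.inRange(hsv,(5,70,40),(25,255,255)); c=blob(wood,(440,288),60); print('peg',rect(m,c,.012),rect(m,c,.006))
g=cv2.resize(im[190:310,260:390],(780,720))[:600]; cv2.imwrite('pics/c7.png',g)
E
```

```text
[[ 0.4432 -0.0424  0.089 ]]
[[ 0.4428 -0.0432  0.078 ]]
[[ 0.4629 -0.0433  0.074 ]]
[[317. 227.]
 [287. 227.]
 [346. 227.]
 [317. 198.]
 [278. 257.]
 [356. 257.]
 [317. 286.]]
peg ((0.4901, 0.0474), 'size', 70.5, 15.4, 'long-dir', np.float32(108.8)) ((0.4926, 0.0494), 'size', 72.1, 15.8, 'long-dir', np.float32(108.8))
```

View pics/c7.png

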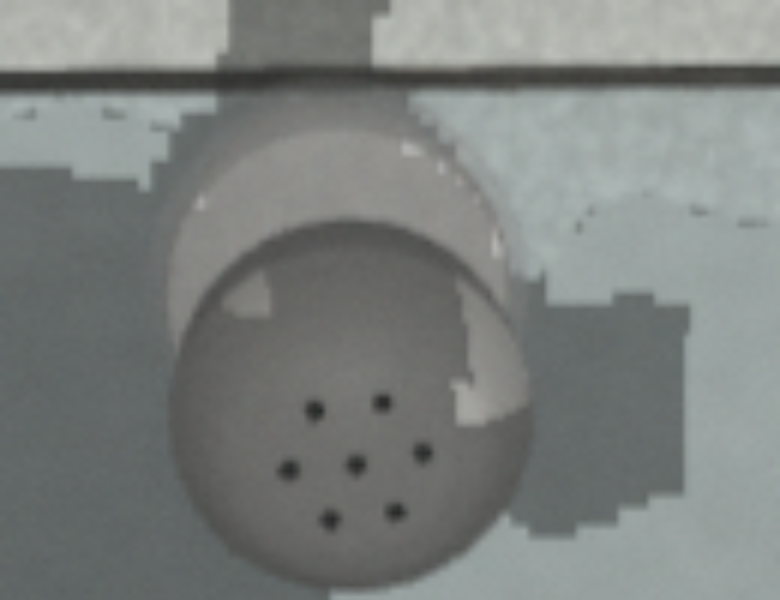

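Emit:
{"op": "servo_tool", "data": {
  "rows": [
    {"x": 0, "y": 0.1, "z": -5, "yaw": 0, "fingers": 8.0},
    {"x": 0, "y": 0.1, "z": -9, "yaw": 0, "fingers": 8.0},
    {"x": 0, "y": 0.1, "z": -11.6, "yaw": 0, "fingers": 8.0},
    {"x": 0, "y": 0.1, "z": -11.6, "yaw": 0, "fingers": 7.0},
    {"x": 0, "y": 0.1, "z": -11.6, "yaw": 0, "fingers": 5.0},
    {"x": 0, "y": 0.1, "z": -11.6, "yaw": 0, "fingers": 4.2},
    {"x": 0, "y": 0.1, "z": -11.6, "yaw": 0, "fingers": 3.5},
    {"x": 0, "y": 0.1, "z": -11.6, "yaw": 0, "fingers": 3.2},
    {"x": 0, "y": 0.1, "z": -11.6, "yaw": 0, "fingers": 3.2},
    {"x": 0, "y": 0.1, "z": -11.6, "yaw": 0, "fingers": 3.2}
  ],
  "squeeze": 30
}}

```text
time_s: 10.48
tcp_pos: [0.4453, -0.0432, 0.1067]
eef_rot: [-1.207, 1.21, 1.201]
wrist_force: [0.2, 1.1, 6.6]
grip_width: 0.038
```

```bash
python3 shot.py w8
```

```text
t 10.475 tcp [ 0.4453 -0.0432  0.1067] jawyaw 89.6 grip 0.038 F [0.2 1.1 6.6] q [-0.25  0.3   2.06  0.    0.78 -1.82]
cam [ 0.377 -0.043  0.175]
[[ 0.006  0.961  0.276]
 [ 1.    -0.006 -0.003]
 [-0.001  0.276 -0.961]]
```

View pics/w8.png

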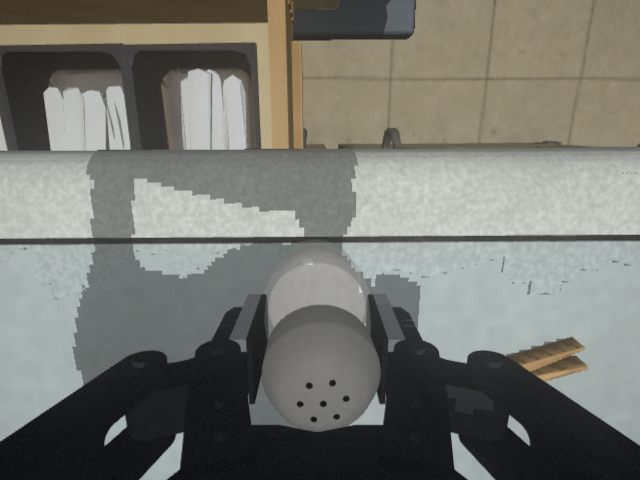

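Emit:
{"op": "servo_tool", "data": {
  "rows": [
    {"x": 0, "y": 0, "z": 2, "yaw": 0, "fingers": 3.2},
    {"x": 0, "y": 0, "z": 6, "yaw": 0, "fingers": 3.2},
    {"x": 0, "y": 0, "z": 11, "yaw": 0, "fingers": 3.2},
    {"x": 0, "y": 0, "z": 16, "yaw": 0, "fingers": 3.2},
    {"x": 0.5, "y": 4, "z": 17, "yaw": 0, "fingers": 3.2},
    {"x": 1, "y": 9, "z": 17, "yaw": 0, "fingers": 3.2},
    {"x": 1.5, "y": 14, "z": 17, "yaw": 0, "fingers": 3.2},
    {"x": 2, "y": 19, "z": 17, "yaw": 0, "fingers": 3.2},
    {"x": 3, "y": 24, "z": 17, "yaw": 0, "fingers": 3.2},
    {"x": 4.2, "y": 29, "z": 17, "yaw": 0, "fingers": 3.2},
    {"x": 4.2, "y": 34, "z": 17, "yaw": 0, "fingers": 3.2},
    {"x": 4.2, "y": 38, "z": 17, "yaw": 0, "fingers": 3.2}
  ]
}}

```text
time_s: 12.02
tcp_pos: [0.4857, 0.3389, 0.2755]
eef_rot: [-1.205, 1.211, 1.205]
wrist_force: [-0.2, -0.9, -1.6]
grip_width: 0.0386
```

Emit:
{"op": "servo_tool", "data": {
  "rows": [
    {"x": 0, "y": 2.5, "z": 0, "yaw": 0, "fingers": 3.2},
    {"x": 0, "y": 3.8, "z": -4, "yaw": 0, "fingers": 3.2},
    {"x": 0, "y": 3.8, "z": -8, "yaw": 0, "fingers": 3.2},
    {"x": 0, "y": 3.8, "z": -11, "yaw": 0, "fingers": 3.2},
    {"x": 0, "y": 3.8, "z": -11, "yaw": 0, "fingers": 3.2},
    {"x": 0, "y": 3.8, "z": -11, "yaw": 0, "fingers": 3.2}
  ]
}}

```text
time_s: 12.78
tcp_pos: [0.4869, 0.375, 0.1664]
eef_rot: [-1.205, 1.21, 1.204]
wrist_force: [1.1, 0.2, -1.1]
grip_width: 0.0383
```

```bash
python3 shot.py w9
```

```text
t 12.775 tcp [0.4869 0.375  0.1664] jawyaw 89.6 grip 0.0383 F [ 1.1  0.2 -1.1] q [ 0.54  0.44  1.62 -0.    1.08 -1.02]
cam [0.419 0.375 0.235]
[[ 0.006  0.962  0.274]
 [ 1.    -0.006 -0.001]
 [ 0.001  0.274 -0.962]]
```

View pics/w9.png

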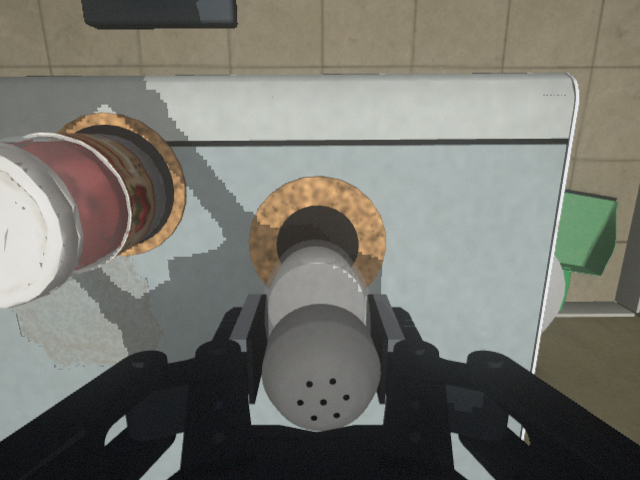

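Emit:
{"op": "servo_tool", "data": {
  "rows": [
    {"x": 0, "y": 0, "z": -3, "yaw": 0, "fingers": 3.2},
    {"x": 0, "y": 0, "z": -4.6, "yaw": 0, "fingers": 3.2},
    {"x": 0, "y": 0, "z": -5.2, "yaw": 0, "fingers": 3.2},
    {"x": 0, "y": 0, "z": -5.6, "yaw": 0, "fingers": 3.2},
    {"x": 0, "y": 0, "z": -5.7, "yaw": 0, "fingers": 3.2},
    {"x": 0, "y": 0, "z": -5.7, "yaw": 0, "fingers": 3.2}
  ]
}}

```text
time_s: 13.58
tcp_pos: [0.4866, 0.375, 0.1107]
eef_rot: [-1.206, 1.21, 1.204]
wrist_force: [-2.2, -3.0, 8.7]
grip_width: 0.0384
```

Emit:
{"op": "servo_tool", "data": {
  "rows": [
    {"x": 0, "y": 0, "z": 0, "yaw": 0, "fingers": 4.2},
    {"x": 0, "y": 0, "z": 0, "yaw": 0, "fingers": 5.0},
    {"x": 0, "y": 0, "z": 0, "yaw": 0, "fingers": 6.5},
    {"x": 0, "y": 0, "z": 0, "yaw": 0, "fingers": 6.5},
    {"x": 0, "y": 0, "z": 0, "yaw": 0, "fingers": 6.5},
    {"x": 0, "y": 0, "z": 3, "yaw": 0, "fingers": 6.5},
    {"x": 0, "y": 0, "z": 8, "yaw": 0, "fingers": 6.5},
    {"x": 0, "y": 0, "z": 13, "yaw": 0, "fingers": 6.5},
    {"x": -1, "y": -3, "z": 17, "yaw": 0, "fingers": 6.5},
    {"x": -1, "y": -3, "z": 17, "yaw": 0, "fingers": 6.5},
    {"x": -1, "y": -3, "z": 17, "yaw": 0, "fingers": 6.5}
  ]
}}

```text
time_s: 14.95
tcp_pos: [0.4757, 0.3449, 0.2774]
eef_rot: [-1.204, 1.212, 1.205]
wrist_force: [0.4, 0.1, 0.2]
grip_width: 0.065
```

```bash
python3 shot.py w10
```

```text
t 14.95 tcp [0.4757 0.3449 0.2774] jawyaw 89.6 grip 0.065 F [0.4 0.1 0.2] q [ 0.51  0.31  1.52  0.    1.31 -1.06]
cam [0.408 0.345 0.346]
[[ 0.006  0.962  0.272]
 [ 1.    -0.006 -0.002]
 [-0.     0.272 -0.962]]
```

View pics/w10.png

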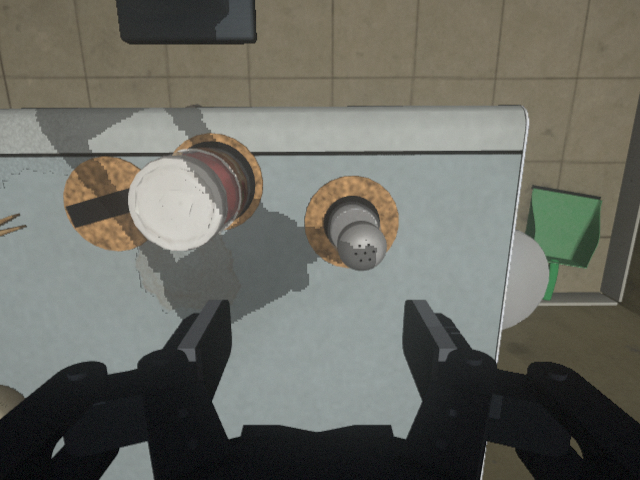

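```bash
python3 - <<'E'
from meas import *
im,m,s=load('w10'); 
for uv,z in [((364,255),.093),((361.5,246),.082),((174,203),.101)]: print(onz(m,uv,z).round(4))
cv2.imwrite('pics/c10.png',cv2.resize(im[165:285,290:410],(600,600)))
E
```

```text
[[0.4872 0.3757 0.093 ]]
[[0.4841 0.3752 0.082 ]]
[[0.45   0.2557 0.101 ]]
```

View pics/c10.png

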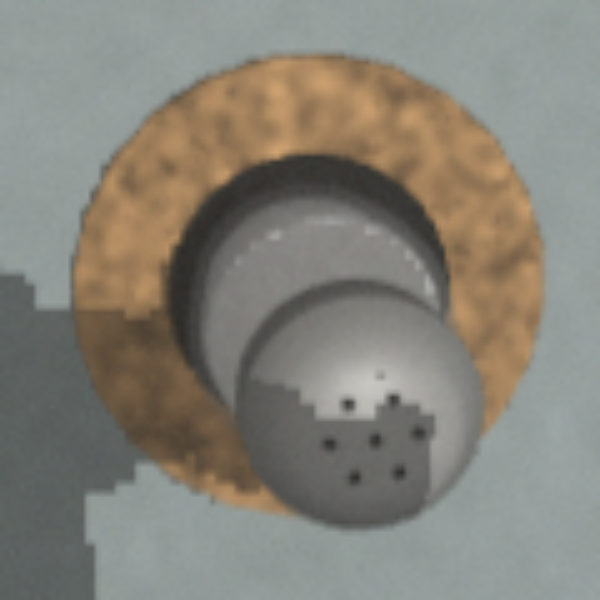

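Emit:
{"op": "servo_tool", "data": {
  "rows": [
    {"x": -2.7, "y": -61, "z": 0, "yaw": -7.3, "fingers": 6.5},
    {"x": -2.7, "y": -61, "z": 0, "yaw": -7.3, "fingers": 6.5},
    {"x": -2.7, "y": -61, "z": 0, "yaw": -7.3, "fingers": 6.5},
    {"x": -2.7, "y": -61, "z": 0, "yaw": -7.3, "fingers": 6.5},
    {"x": -2.7, "y": -61, "z": 0, "yaw": -7.3, "fingers": 6.5},
    {"x": -2.7, "y": -61, "z": 0, "yaw": -7.3, "fingers": 6.5},
    {"x": -2.7, "y": -61, "z": 0, "yaw": -7.3, "fingers": 6.5},
    {"x": -2.7, "y": -61, "z": 0, "yaw": -7.3, "fingers": 6.5},
    {"x": -2.7, "y": -61, "z": -2, "yaw": -7.3, "fingers": 6.5},
    {"x": -2.7, "y": -61, "z": -6, "yaw": -7.3, "fingers": 6.5},
    {"x": -2.7, "y": -61, "z": -8, "yaw": -7.3, "fingers": 6.5},
    {"x": -2.7, "y": -61, "z": -8, "yaw": -7.3, "fingers": 6.5}
  ]
}}

```text
time_s: 16.5
tcp_pos: [0.4476, -0.2645, 0.1944]
eef_rot: [-1.103, 1.271, 1.117]
wrist_force: [0.1, 0.0, 1.1]
grip_width: 0.0648
```

```bash
python3 shot.py w11
```

```text
t 16.5 tcp [ 0.4476 -0.2645  0.1944] jawyaw 82.3 grip 0.0648 F [0.1 0.  1.1] q [-0.67  0.29  1.79  0.    1.08 -2.1 ]
cam [ 0.381 -0.256  0.264]
[[ 0.134  0.955  0.264]
 [ 0.991 -0.131 -0.032]
 [ 0.004  0.266 -0.964]]
```

View pics/w11.png

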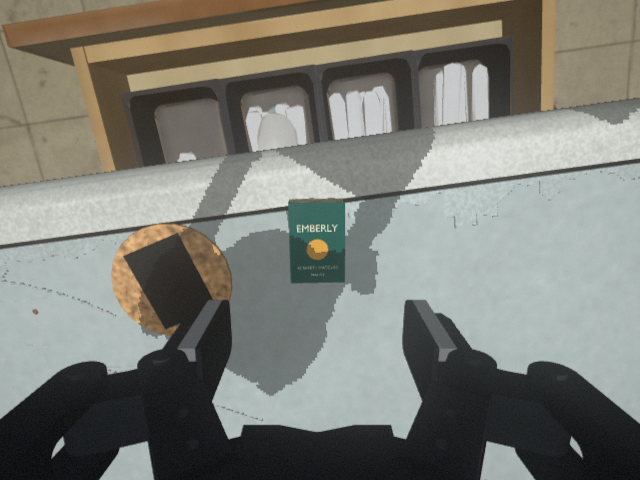

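```bash
python3 - <<'E'
from meas import *
for n,uv,pu in(('w11',(317,245),(172,275)),('w3',(164,182),None)):
    im,m,s=load(n); hsv=cv2.cvtColor(im,cv2.COLOR_BGR2HSV)
    g=cv2.inRange(hsv,(70,90,20),(100,255,255)); c=blob(g,uv,60); print('mb',rect(m,c,.016))
    if pu:
        d,ck=cv2.inRange(hsv,(0,0,0),(180,110,70)),cv2.inRange(hsv,(5,90,40),(25,255,255))
        print(circ(m,blob(ck,pu,70),.004))
E
```

```text
mb ((0.4382, -0.2629), 'size', 34.9, 33.3, 'long-dir', np.float32(83.3))
(array([ 0.4639, -0.3683]), 'dia', np.float64(71.9), 'enc', 82.9)
mb ((0.4481, -0.2635), 'size', 52.8, 34.7, 'long-dir', np.float32(172.8))
```

Emit:
{"op": "servo_tool", "data": {
  "rows": [
    {"x": 0, "y": 0.1, "z": 0, "yaw": -89.8, "fingers": 7.5},
    {"x": 0, "y": 0.1, "z": 0, "yaw": -89.8, "fingers": 7.5},
    {"x": 0, "y": 0.1, "z": 0, "yaw": -89.8, "fingers": 7.5},
    {"x": 0, "y": 0.1, "z": 0, "yaw": -89.8, "fingers": 7.5},
    {"x": 0, "y": 0.1, "z": 0, "yaw": -89.8, "fingers": 7.5},
    {"x": 0, "y": 0.1, "z": 0, "yaw": -89.8, "fingers": 7.5},
    {"x": 0, "y": 0.1, "z": 0, "yaw": -89.8, "fingers": 7.5},
    {"x": 0, "y": 0.1, "z": 0, "yaw": -89.8, "fingers": 7.5},
    {"x": 0, "y": 0.1, "z": 0, "yaw": -89.8, "fingers": 7.5},
    {"x": 0, "y": 0.1, "z": -3, "yaw": -89.8, "fingers": 7.5},
    {"x": 0, "y": 0.1, "z": -6, "yaw": -89.8, "fingers": 7.5},
    {"x": 0, "y": 0.1, "z": -6, "yaw": -89.8, "fingers": 7.5}
  ]
}}

```text
time_s: 18.05
tcp_pos: [0.4487, -0.2626, 0.1373]
eef_rot: [0.102, 1.571, -0.099]
wrist_force: [0.0, 1.2, -0.1]
grip_width: 0.0748
```

```bash
python3 shot.py w12
```

```text
t 18.05 tcp [ 0.4487 -0.2626  0.1373] jawyaw -7.4 grip 0.0748 F [ 0.   1.2 -0.1] q [-0.66  0.35  1.86  0.    0.93 -0.54]
cam [ 0.459 -0.195  0.206]
[[ 0.992 -0.122 -0.038]
 [-0.128 -0.955 -0.269]
 [-0.003  0.271 -0.962]]
```

View pics/w12.png

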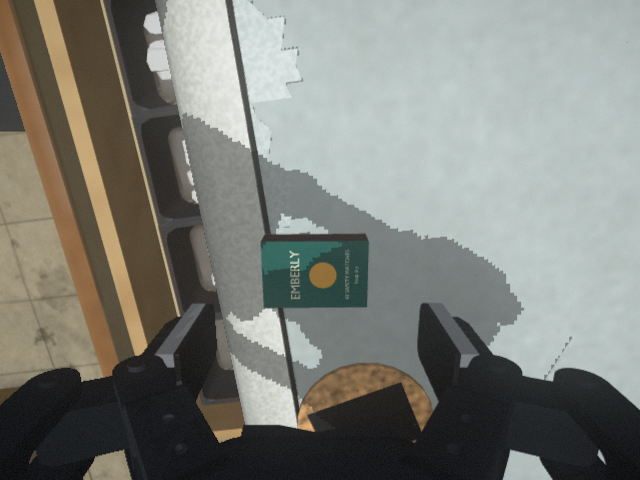

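```bash
python3 - <<'E'
from meas import *
im,m,s=load('w12'); print(onz(m,[(315,274.5),(263,242),(368,242),(367,307),(263,308)],.016).round(4)); print(proj(m,[[.3985,-.27,0]]))
E
```

```text
[[ 0.4487 -0.2635  0.016 ]
 [ 0.4253 -0.2433  0.016 ]
 [ 0.4769 -0.2499  0.016 ]
 [ 0.4731 -0.2847  0.016 ]
 [ 0.4194 -0.2784  0.016 ]]
[[227.11766714 286.32324168]]
```

Emit:
{"op": "servo_tool", "data": {
  "rows": [
    {"x": 0, "y": -0.1, "z": -3.5, "yaw": 0, "fingers": 7.0},
    {"x": 0, "y": -0.1, "z": -5.5, "yaw": 0, "fingers": 7.0},
    {"x": 0, "y": -0.1, "z": -6.2, "yaw": 0, "fingers": 7.0},
    {"x": 0, "y": -0.1, "z": -6.2, "yaw": 0, "fingers": 7.0},
    {"x": 0, "y": -0.1, "z": -6.2, "yaw": 0, "fingers": 6.0},
    {"x": 0, "y": -0.1, "z": -6.2, "yaw": 0, "fingers": 5.5},
    {"x": 0, "y": -0.1, "z": -6.2, "yaw": 0, "fingers": 5.0},
    {"x": 0, "y": -0.1, "z": -6.2, "yaw": 0, "fingers": 4.6},
    {"x": 0, "y": -0.1, "z": -6.2, "yaw": 0, "fingers": 4.6}
  ],
  "squeeze": 25
}}

```text
time_s: 19.23
tcp_pos: [0.4497, -0.2655, 0.0773]
eef_rot: [0.101, 1.566, -0.103]
wrist_force: [-0.6, 1.5, 6.5]
grip_width: 0.0546
```

```bash
python3 shot.py w13
```

```text
t 19.225 tcp [ 0.4497 -0.2655  0.0773] jawyaw -7.4 grip 0.0546 F [-0.6  1.5  6.5] q [-0.67  0.43  1.93  0.    0.78 -0.54]
cam [ 0.46  -0.197  0.146]
[[ 0.992 -0.125 -0.034]
 [-0.13  -0.953 -0.272]
 [ 0.002  0.274 -0.962]]
```

View pics/w13.png

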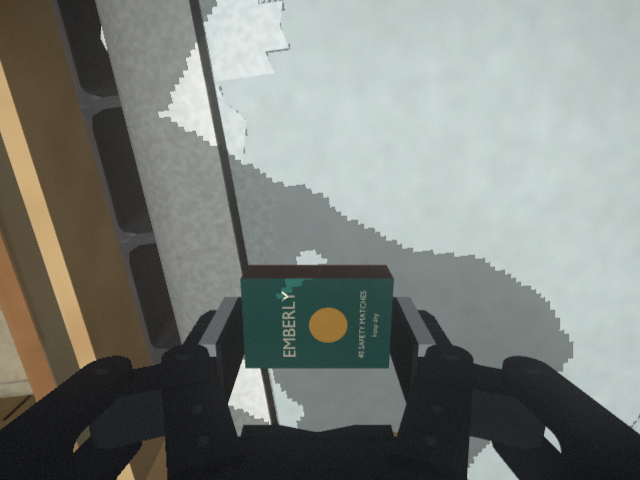

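```bash
python3 - <<'E'
from meas import *
im,m,s=load('w13'); p=onz(m,[(243,278),(391,278),(389,368),(245,368)],.016); print(p.round(4))
c=p.mean(0); print('centre',c.round(4)); d=(c-s['tcp_pos'])[:2]
a=np.radians(15.2+7.4); Rm=np.array([[np.cos(a),-np.sin(a)],[np.sin(a),np.cos(a)]])
t=np.array([.4652,-.3683])-Rm@d; print('d',d,'tcp target',t,'shift cm',(t-s['tcp_pos'][:2])*100,'yaw',15.2+7.4)
e=p[1]-p[0];print(np.degrees(np.arctan2(e[1],e[0])))
E
```

```text
[[ 0.4282 -0.2429  0.016 ]
 [ 0.4793 -0.2496  0.016 ]
 [ 0.4757 -0.2852  0.016 ]
 [ 0.4225 -0.2782  0.016 ]]
centre [ 0.4514 -0.264   0.016 ]
d [0.00178695 0.0015137 ] tcp target [ 0.46413198 -0.37038418] shift cm [  1.44740761 -10.48662104] yaw 22.6
-7.487919914392261
```

Emit:
{"op": "servo_tool", "data": {
  "rows": [
    {"x": 0, "y": 0, "z": 2, "yaw": 0, "fingers": 4.6},
    {"x": 0, "y": 0, "z": 6, "yaw": 0, "fingers": 4.6},
    {"x": 0.8, "y": -4, "z": 7, "yaw": 10, "fingers": 4.6},
    {"x": 1.5, "y": -8, "z": 7, "yaw": 20, "fingers": 4.6},
    {"x": 1.5, "y": -10.4, "z": 7, "yaw": 22.6, "fingers": 4.6},
    {"x": 1.5, "y": -10.4, "z": 6, "yaw": 22.6, "fingers": 4.6},
    {"x": 1.5, "y": -10.4, "z": 4, "yaw": 22.6, "fingers": 4.6},
    {"x": 1.5, "y": -10.4, "z": 4, "yaw": 22.6, "fingers": 4.6},
    {"x": 1.5, "y": -10.4, "z": 4, "yaw": 22.6, "fingers": 4.6}
  ]
}}

```text
time_s: 20.4
tcp_pos: [0.464, -0.3683, 0.1161]
eef_rot: [-0.208, 1.561, 0.208]
wrist_force: [-0.4, 0.1, 0.6]
grip_width: 0.0548
```

```bash
python3 shot.py w14
```

```text
t 20.4 tcp [ 0.464  -0.3683  0.1161] jawyaw 15.2 grip 0.0548 F [-0.4  0.1  0.6] q [-0.79  0.46  1.73  0.    0.95 -1.05]
cam [ 0.447 -0.302  0.185]
[[ 0.965  0.252  0.071]
 [ 0.262 -0.929 -0.263]
 [-0.001  0.273 -0.962]]
```

View pics/w14.png

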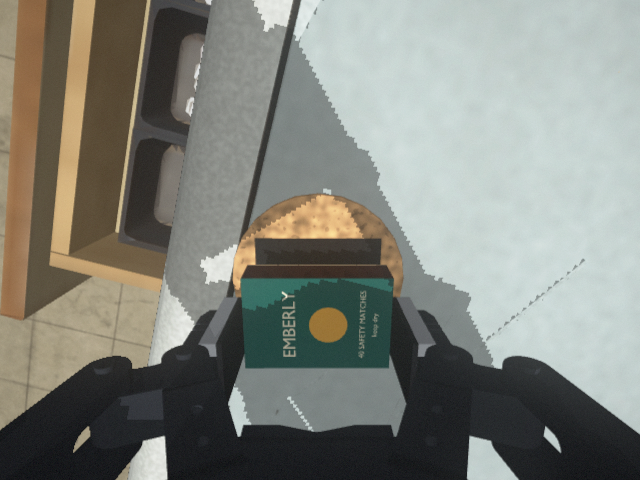

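```bash
python3 - <<'E'
from meas import *
im,m,s=load('w14'); p=onz(m,[(255.5,238.5),(380.5,238.5)],.004); print(p.round(4)); e=p[1]-p[0]; a=np.arctan2(e[1],e[0]); print(np.degrees(a),np.linalg.norm(e))
c=p.mean(0)[:2]-.021*np.array([-np.sin(a),np.cos(a)]); print('inlay c',c)
zt=.016+s['tcp_pos'][2]-.0773; q=onz(m,[(243,278),(393,278),(389,368),(245,368)],zt); print('box',q.mean(0))
E
```

```text
[[ 0.4321 -0.3564  0.004 ]
 [ 0.4888 -0.341   0.004 ]]
15.179310834996343 0.058791758214743244
inlay c [ 0.46593656 -0.36899912]
box [ 0.46497551 -0.36662823  0.05479073]
```

Emit:
{"op": "servo_tool", "data": {
  "rows": [
    {"x": 0.1, "y": -0.2, "z": -1.5, "yaw": 0, "fingers": 4.6},
    {"x": 0.1, "y": -0.2, "z": -2.8, "yaw": 0, "fingers": 4.6},
    {"x": 0.1, "y": -0.2, "z": -3.3, "yaw": 0, "fingers": 4.6},
    {"x": 0.1, "y": -0.2, "z": -3.6, "yaw": 0, "fingers": 4.6},
    {"x": 0.1, "y": -0.2, "z": -3.6, "yaw": 0, "fingers": 4.6},
    {"x": 0.1, "y": -0.2, "z": -3.6, "yaw": 0, "fingers": 4.6}
  ]
}}

```text
time_s: 21.2
tcp_pos: [0.4649, -0.3711, 0.0811]
eef_rot: [-0.208, 1.561, 0.208]
wrist_force: [-2.8, 2.4, 9.8]
grip_width: 0.0546
```

Emit:
{"op": "servo_tool", "data": {
  "rows": [
    {"x": 0, "y": 0, "z": 0, "yaw": 0, "fingers": 5.8},
    {"x": 0, "y": 0, "z": 0, "yaw": 0, "fingers": 6.5},
    {"x": 0, "y": 0, "z": 0, "yaw": 0, "fingers": 7.2},
    {"x": 0, "y": 0, "z": 0, "yaw": 0, "fingers": 7.2},
    {"x": 0, "y": 0, "z": 3, "yaw": 0, "fingers": 7.2},
    {"x": 0, "y": 0, "z": 8, "yaw": 0, "fingers": 7.2},
    {"x": 0, "y": 0, "z": 14, "yaw": 0, "fingers": 7.2},
    {"x": 0, "y": 0, "z": 14, "yaw": 0, "fingers": 7.2},
    {"x": 0, "y": 0, "z": 14, "yaw": 0, "fingers": 7.2}
  ]
}}

```text
time_s: 22.32
tcp_pos: [0.4647, -0.3707, 0.2196]
eef_rot: [-0.207, 1.561, 0.208]
wrist_force: [-0.7, -0.1, -0.5]
grip_width: 0.072
```

```bash
python3 shot.py w15
```

```text
t 22.325 tcp [ 0.4647 -0.3707  0.2196] jawyaw 15.2 grip 0.072 F [-0.7 -0.1 -0.5] q [-0.79  0.36  1.59  0.    1.19 -1.06]
cam [ 0.448 -0.305  0.288]
[[ 0.965  0.252  0.071]
 [ 0.261 -0.929 -0.263]
 [-0.001  0.272 -0.962]]
```

View pics/w15.png

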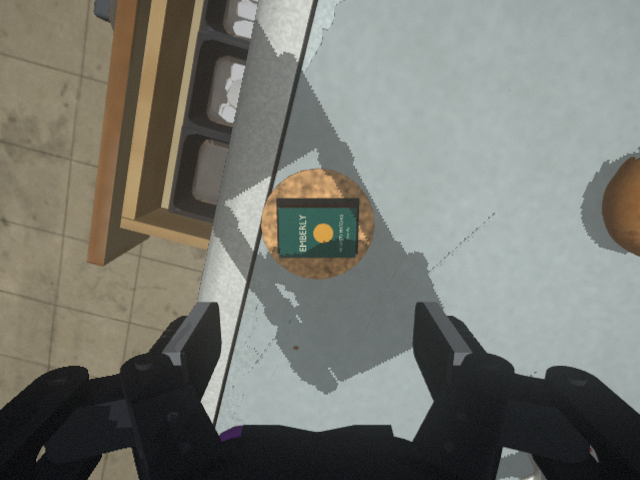

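```bash
python3 - <<'E'
from meas import *
im,m,s=load('w15'); hsv=cv2.cvtColor(im,cv2.COLOR_BGR2HSV)
g=cv2.inRange(hsv,(65,60,20),(100,255,255)); g=cv2.morphologyEx(g,cv2.MORPH_CLOSE,np.ones((7,7))); c=blob(g,(317,230),60); print('mb',rect(m,c,.020))
ck=cv2.inRange(hsv,(5,90,40),(25,255,255)); print(circ(m,blob(ck,(317,224),58),.004))
cv2.imwrite('pics/c15.png',cv2.resize(im[160:290,250:385],(623,600)))
E
```

```text
mb ((0.4655, -0.3697), 'size', 53.5, 34.4, 'long-dir', np.float32(15.2))
(array([ 0.4654, -0.3685]), 'dia', np.float64(81.4), 'enc', 82.7)
```

View pics/c15.png

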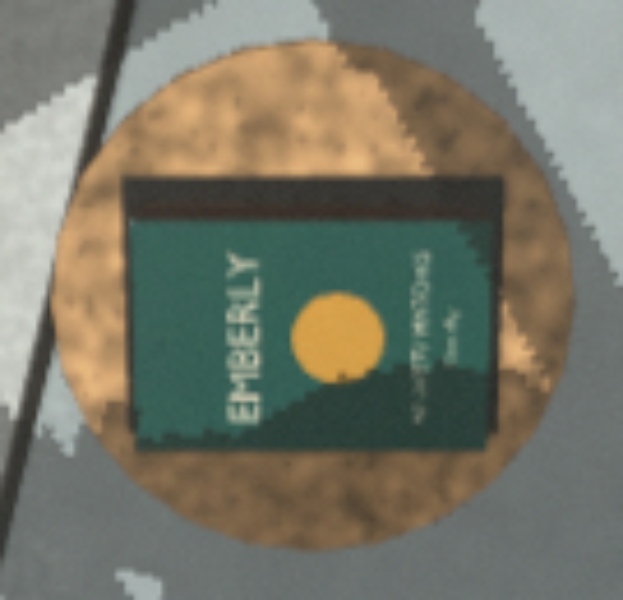

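Emit:
{"op": "servo_tool", "data": {
  "rows": [
    {"x": 2.6, "y": 42, "z": 0, "yaw": 3.6, "fingers": 4.5},
    {"x": 2.6, "y": 42, "z": 0, "yaw": 3.6, "fingers": 4.5},
    {"x": 2.6, "y": 42, "z": 0, "yaw": 3.6, "fingers": 4.5},
    {"x": 2.6, "y": 42, "z": 0, "yaw": 3.6, "fingers": 4.5},
    {"x": 2.6, "y": 42, "z": 0, "yaw": 3.6, "fingers": 4.5},
    {"x": 2.6, "y": 42, "z": 0, "yaw": 3.6, "fingers": 4.5},
    {"x": 2.6, "y": 42, "z": -3, "yaw": 3.6, "fingers": 4.5},
    {"x": 2.6, "y": 42, "z": -7, "yaw": 3.6, "fingers": 4.5},
    {"x": 2.6, "y": 42, "z": -8, "yaw": 3.6, "fingers": 4.5},
    {"x": 2.6, "y": 42, "z": -8, "yaw": 3.6, "fingers": 4.5}
  ]
}}

```text
time_s: 23.62
tcp_pos: [0.4904, 0.0485, 0.1388]
eef_rot: [-0.256, 1.559, 0.257]
wrist_force: [0.7, 0.1, 0.0]
grip_width: 0.0448
```

```bash
python3 shot.py w16; python3 - <<'E'
from meas import *
im,m,s=load('w16'); hsv=cv2.cvtColor(im,cv2.COLOR_BGR2HSV)
w=cv2.inRange(hsv,(5,70,40),(25,255,255)); u=proj(m,[[.491,.049,.012]])[0]; print(u); c=blob(w,u,90); print('peg',rect(m,c,.012),rect(m,c,.006))
E
```

```text
t 23.625 tcp [0.4904 0.0485 0.1388] jawyaw 18.7 grip 0.0448 F [0.7 0.1 0. ] q [-0.04  0.31  1.92 -0.    0.92 -0.37]
cam [0.47  0.114 0.208]
[[ 0.947  0.31   0.084]
 [ 0.321 -0.911 -0.259]
 [-0.003  0.272 -0.962]]
[316.9106964  267.57416182]
peg ((0.4955, 0.0517), 'size', 70.4, 5.4, 'long-dir', np.float32(109.3)) ((0.4963, 0.0498), 'size', 72.6, 5.6, 'long-dir', np.float32(109.3))
```

View pics/w16.png

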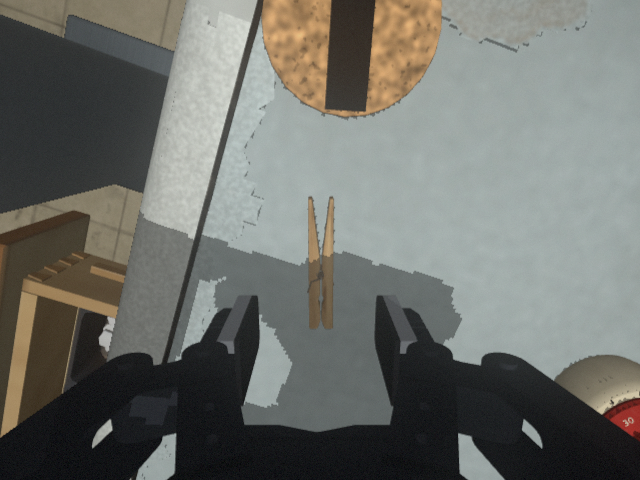

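```bash
python3 - <<'E'
from meas import *
im,m,s=load('w16'); 
for z in(.006,.012): 
  p=onz(m,[(321,196),(321,329)],z); print(p.round(4),p.mean(0).round(4),np.linalg.norm(p[0]-p[1]))
E
```

```text
[[0.4813 0.0842 0.006 ]
 [0.5055 0.0133 0.006 ]] [0.4934 0.0487 0.006 ] 0.0748668107879766
[[0.4809 0.085  0.012 ]
 [0.5044 0.0163 0.012 ]] [0.4927 0.0507 0.012 ] 0.07263857447940346
```

Emit:
{"op": "servo_tool", "data": {
  "rows": [
    {"x": 0.2, "y": 0.1, "z": -3.5, "yaw": 0, "fingers": 4.0},
    {"x": 0.2, "y": 0.1, "z": -5.6, "yaw": 0, "fingers": 4.0},
    {"x": 0.2, "y": 0.1, "z": -6.4, "yaw": 0, "fingers": 4.0},
    {"x": 0.2, "y": 0.1, "z": -6.4, "yaw": 0, "fingers": 4.0},
    {"x": 0.2, "y": 0.1, "z": -6.4, "yaw": 0, "fingers": 2.5},
    {"x": 0.2, "y": 0.1, "z": -6.4, "yaw": 0, "fingers": 1.6},
    {"x": 0.2, "y": 0.1, "z": -6.4, "yaw": 0, "fingers": 1.0},
    {"x": 0.2, "y": 0.1, "z": -6.4, "yaw": 0, "fingers": 0.8},
    {"x": 0.2, "y": 0.1, "z": -6.4, "yaw": 0, "fingers": 0.8}
  ],
  "squeeze": 25
}}

```text
time_s: 24.8
tcp_pos: [0.4936, 0.0499, 0.0768]
eef_rot: [-0.257, 1.554, 0.257]
wrist_force: [-0.7, -0.1, 6.2]
grip_width: 0.0138
```

```bash
python3 shot.py w17
```

```text
t 24.8 tcp [0.4936 0.0499 0.0768] jawyaw 18.8 grip 0.0138 F [-0.7 -0.1  6.2] q [-0.04  0.4   1.98 -0.    0.75 -0.37]
cam [0.473 0.115 0.145]
[[ 0.947  0.309  0.089]
 [ 0.322 -0.911 -0.259]
 [ 0.001  0.274 -0.962]]
```

View pics/w17.png

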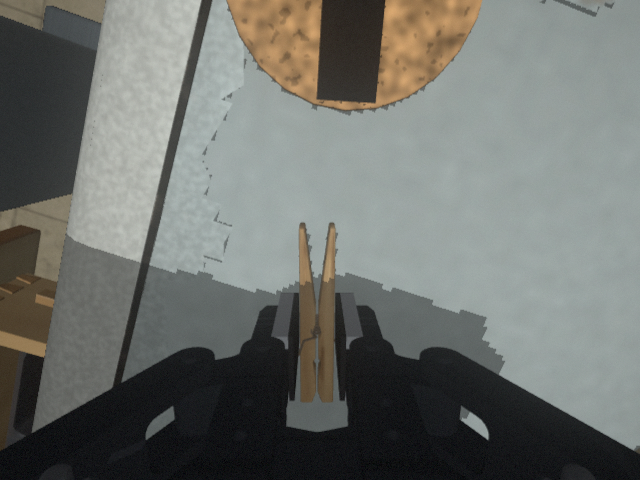

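```bash
python3 - <<'E'
from meas import *
im,m,s=load('w17'); 
for z in(.006,.012):
  p=onz(m,[(317.5,222),(317.5,402)],z); c=p.mean(0); e=p[0]-p[1]
  print(p.round(4),np.linalg.norm(e),np.degrees(np.arctan2(e[1],e[0])))
  d=(c-s['tcp_pos'])[:2]; a=np.radians(15.2-18.8); Rm=np.array([[np.cos(a),-np.sin(a)],[np.sin(a),np.cos(a)]])
  t=np.array([.4682,.1651])-Rm@d; print('d',d,'shift',(t-s['tcp_pos'][:2])*100)
E
```

```text
[[0.4831 0.0852 0.006 ]
 [0.5075 0.0136 0.006 ]] 0.07568077926311614 108.79754934225171
d [ 0.00166637 -0.00044984] shift [-2.70503565 11.57782998]
[[0.4826 0.0865 0.012 ]
 [0.506  0.018  0.012 ]] 0.07242492225740378 108.7975493422517
d [0.00068797 0.00236567] shift [-2.62506753 11.29069069]
```

Emit:
{"op": "servo_tool", "data": {
  "rows": [
    {"x": 0, "y": 0, "z": 2, "yaw": 0, "fingers": 0.8},
    {"x": 0, "y": 0, "z": 6, "yaw": 0, "fingers": 0.8},
    {"x": -1, "y": 4, "z": 6, "yaw": -2, "fingers": 0.8},
    {"x": -2, "y": 8, "z": 6, "yaw": -3.6, "fingers": 0.8},
    {"x": -2.6, "y": 11.3, "z": 6, "yaw": -3.6, "fingers": 0.8},
    {"x": -2.6, "y": 11.3, "z": 5, "yaw": -3.6, "fingers": 0.8},
    {"x": -2.6, "y": 11.3, "z": 4, "yaw": -3.6, "fingers": 0.8},
    {"x": -2.6, "y": 11.3, "z": 4, "yaw": -3.6, "fingers": 0.8}
  ]
}}

```text
time_s: 25.85
tcp_pos: [0.4664, 0.1619, 0.1147]
eef_rot: [-0.207, 1.564, 0.207]
wrist_force: [0.2, -0.1, 0.2]
grip_width: 0.014
```

```bash
python3 shot.py w18;  python3 - <<'E'
from rig import bot
import cv2
a=bot.snapshot('scene'); cv2.imwrite('pics/s18.png',cv2.resize(a[100:300,100:340],(720,600)))
E
```

```text
t 25.85 tcp [0.4664 0.1619 0.1147] jawyaw 15.1 grip 0.014 F [ 0.2 -0.1  0.2] q [ 0.19  0.34  1.95 -0.    0.85 -0.07]
cam [0.45  0.228 0.183]
[[ 0.965  0.251  0.068]
 [ 0.26  -0.929 -0.265]
 [-0.003  0.273 -0.962]]
```

View pics/w18.png

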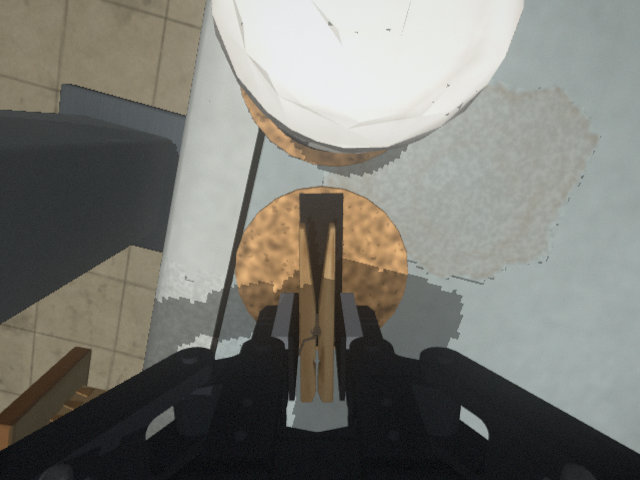

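View pics/s18.png

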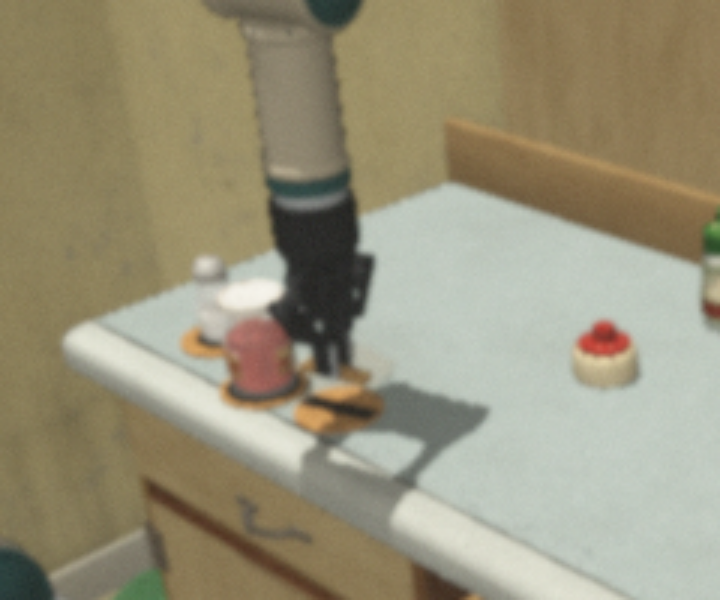

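```bash
python3 - <<'E'
from rig import bot
from meas import *
im,m,s=load('w18'); sc=bot.camera_model('scene')
f=lambda P:((proj(sc,P)-[100,100])*3).round(0)
t=s['tcp_pos']; M=R.from_rotvec(s['eef_rot']).as_matrix()
g=lambda a,b,c: t+M@np.array([a,b,c])
print('cam',f(m['origin']),'lid',f([[.45,.256,.101],[.45,.2235,.101]]),'tcp',f(t))
for n,p in dict(bodyYp=g(0,.038,0),bodyYm=g(0,-.038,0),bodyY42=g(0,.0425,0),zp=g(0,0,.0425),zm=g(0,0,-.0425),y60=g(0,.06,0),y60u=g(-.03,.06,0),fz=g(.02,0,.05),fm=g(.02,0,-.05)).items(): print(n,f(p),p.round(3))
# inlay far edge vs peg
p=onz(m,[(300.5,194),(342.5,194)],.004); e=p[1]-p[0]; print(p.round(4),np.degrees(np.arctan2(e[1],e[0])),np.linalg.norm(e))
a=np.radians(15.2); u=np.array([-np.sin(a),np.cos(a)]); print('inlay c',p.mean(0)[:2]-.039*u)
for z in(.006,.012):
  q=onz(m,[(317.5,222),(317.5,402)],z+t[2]-.0768); print('peg',q.mean(0).round(4))
E
```

```text
cam [[255. 218.]] lid [[250. 293.]
 [272. 303.]] tcp [[326. 302.]]
bodyYp [[292. 294.]] [0.456 0.199 0.115]
bodyYm [[361. 309.]] [0.476 0.125 0.115]
bodyY42 [[288. 293.]] [0.455 0.203 0.115]
zp [[354. 283.]] [0.507 0.173 0.115]
zm [[297. 321.]] [0.425 0.151 0.115]
y60 [[273. 290.]] [0.451 0.22  0.115]
y60u [[268. 260.]] [0.451 0.22  0.145]
fz [[361. 300.]] [0.515 0.175 0.095]
fm [[295. 345.]] [0.418 0.149 0.095]
[[0.4493 0.1997 0.004 ]
 [0.4677 0.2047 0.004 ]] 15.125722849959867 0.019001936992674582
inlay c [0.46874692 0.16459271]
peg [0.4677 0.1614 0.0439]
peg [0.467  0.1643 0.0499]
```

Emit:
{"op": "servo_tool", "data": {
  "rows": [
    {"x": 0.1, "y": 0.2, "z": -1.5, "yaw": 0, "fingers": 0.8},
    {"x": 0.1, "y": 0.2, "z": -2.7, "yaw": 0, "fingers": 0.8},
    {"x": 0.1, "y": 0.2, "z": -3.2, "yaw": 0, "fingers": 0.8},
    {"x": 0.1, "y": 0.2, "z": -3.5, "yaw": 0, "fingers": 0.8},
    {"x": 0.1, "y": 0.2, "z": -3.5, "yaw": 0, "fingers": 0.8},
    {"x": 0.1, "y": 0.2, "z": -3.5, "yaw": 0, "fingers": 0.8}
  ]
}}

```text
time_s: 26.7
tcp_pos: [0.4682, 0.165, 0.081]
eef_rot: [-0.208, 1.56, 0.208]
wrist_force: [-0.0, 0.0, 0.0]
grip_width: 0.0142
```

```bash
python3 shot.py w19
```

```text
t 26.7 tcp [0.4682 0.165  0.081 ] jawyaw 15.2 grip 0.0142 F [-0.  0.  0.] q [ 0.2   0.4   1.98 -0.    0.77 -0.07]
cam [0.451 0.231 0.15 ]
[[ 0.965  0.252  0.071]
 [ 0.262 -0.929 -0.264]
 [ 0.     0.273 -0.962]]
```

View pics/w19.png

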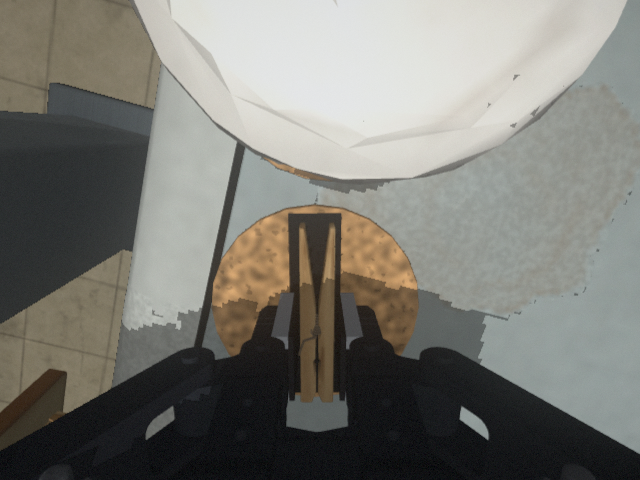

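Emit:
{"op": "servo_tool", "data": {
  "rows": [
    {"x": 0, "y": 0, "z": -0.1, "yaw": 0, "fingers": 0.8},
    {"x": 0, "y": 0, "z": -0.1, "yaw": 0, "fingers": 0.8}
  ]
}}

```text
time_s: 27.0
tcp_pos: [0.4681, 0.165, 0.0808]
eef_rot: [-0.208, 1.56, 0.208]
wrist_force: [-1.2, -0.9, 7.4]
grip_width: 0.0138
```

Touching (7 N). Release and rise.

Emit:
{"op": "servo_tool", "data": {
  "rows": [
    {"x": 0, "y": 0, "z": 0, "yaw": 0, "fingers": 1.8},
    {"x": 0, "y": 0, "z": 0, "yaw": 0, "fingers": 2.4},
    {"x": 0, "y": 0, "z": 0, "yaw": 0, "fingers": 3.2},
    {"x": 0, "y": 0, "z": 0, "yaw": 0, "fingers": 3.2},
    {"x": 0, "y": 0, "z": 3, "yaw": 0, "fingers": 3.2},
    {"x": 0, "y": 0, "z": 8, "yaw": 0, "fingers": 3.2},
    {"x": 0, "y": 0, "z": 14, "yaw": 0, "fingers": 3.2},
    {"x": 0, "y": -5, "z": 19, "yaw": 0, "fingers": 3.2},
    {"x": 0, "y": -5, "z": 20, "yaw": 0, "fingers": 3.2},
    {"x": 0, "y": -5, "z": 20, "yaw": 0, "fingers": 3.2}
  ]
}}

```text
time_s: 28.25
tcp_pos: [0.4686, 0.1145, 0.2812]
eef_rot: [-0.207, 1.557, 0.207]
wrist_force: [-0.0, -0.2, -0.5]
grip_width: 0.0317
```

```bash
python3 shot.py w20; python3 - <<'E'
from rig import bot
import cv2
for n in('scene','top'):
    a=bot.snapshot(n); a=a[140:340,100:420] if n=='scene' else a[150:330,120:440]
    cv2.imwrite(f'pics/{n}20.png',cv2.resize(a,(800,int(800*a.shape[0]/a.shape[1]))))
E
```

```text
t 28.25 tcp [0.4686 0.1145 0.2812] jawyaw 15.1 grip 0.0317 F [-0.  -0.2 -0.5] q [ 0.1   0.15  1.73  0.    1.26 -0.17]
cam [0.452 0.181 0.35 ]
[[ 0.966  0.25   0.074]
 [ 0.26  -0.929 -0.263]
 [ 0.003  0.273 -0.962]]
```

View pics/w20.png

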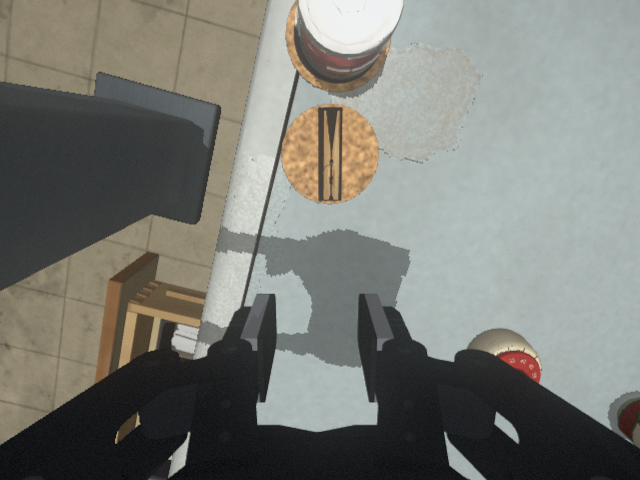

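View pics/scene20.png

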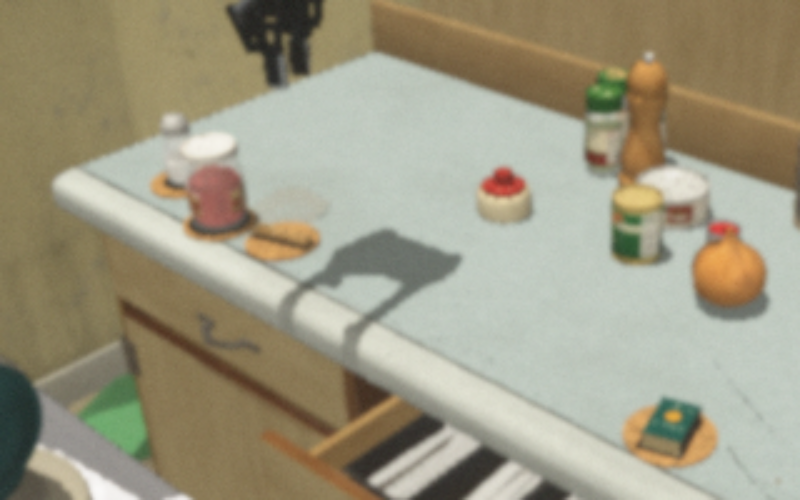

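View pics/top20.png

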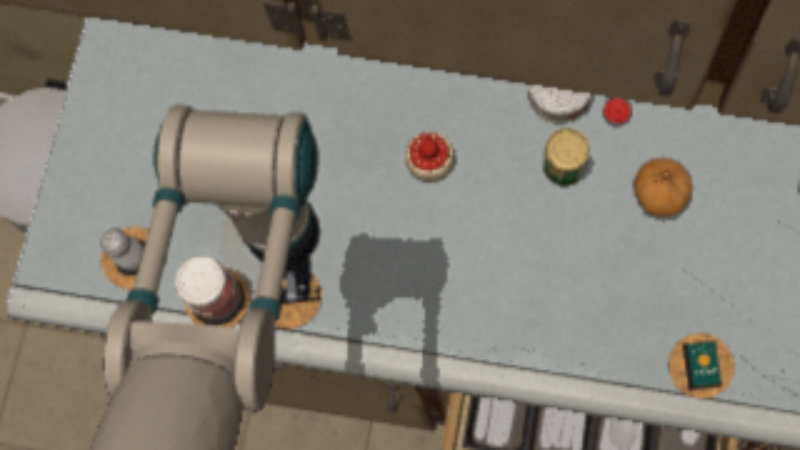

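```bash
python3 - <<'E'
from meas import *
im,m,s=load('w20'); cv2.imwrite('pics/c20.png',cv2.resize(im[95:215,270:390],(600,600)))
hsv=cv2.cvtColor(im,cv2.COLOR_BGR2HSV); ck=cv2.inRange(hsv,(5,90,40),(25,255,255)); print(circ(m,blob(ck,(331,154),52),.004))
E
```

```text
(array([0.4683, 0.165 ]), 'dia', np.float64(81.4), 'enc', 82.8)
```

View pics/c20.png

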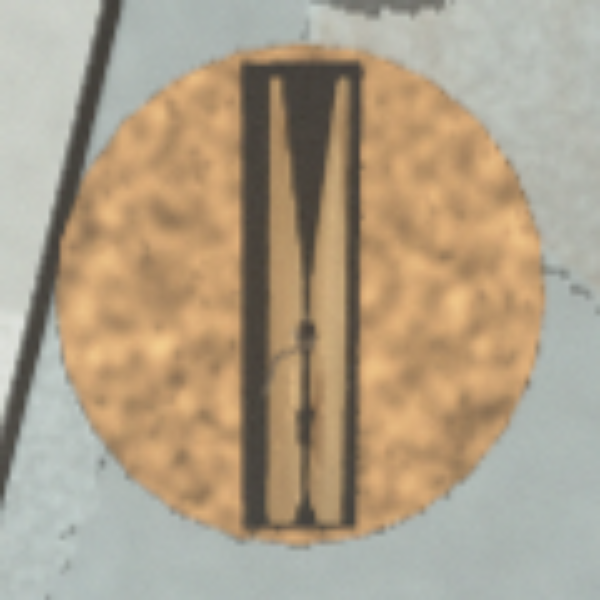

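```bash
python3 -c "
from rig import bot
print(bot.job_done()); print(bot.read_state()['time_s'])"
```

```text
the job is handed in; nothing more can be done
None
the job is handed in; nothing more can be done
```

I set the jam jar, the salt shaker, the matchbox and the clothes peg on their matching pads, in that order, and handed the job in at about 28 s.

| Item | Last wrist-camera check |
|---|---|
| Jam jar | within about 1 mm of its pad centre, standing upright |
| Salt shaker | about 1–2 mm off centre, standing upright |
| Matchbox | about 1 mm off centre, long side at 15.2° against 15.2° for the inlay |
| Peg | about 1–2 mm off centre, lying flat inside its inlay and in line with it by eye |

- **Bystanders:** in the last scene and top pictures the timer, the tin and the onion look unmoved. I did not measure their positions again. The arm did not go near the purple jar.
- **Forces:** the highest wrist force reading, taken at the end of each move, was about 13 N, mostly at set-down.
- **Disagreements:** positions from different camera views differed by about 2–3 mm, and by up to about 6 mm for the peg along its length before I picked it up. I averaged these and checked again above each pad before lowering the matchbox and the peg. No check failed.

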